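# Clamp a pinned cylinder in the repinning cradle with its guarded knob

### The job

Lay the pinned brass cylinder from its wooden stand in the two V-rests of the repinning cradle, let go of it, then reach into the guard well and turn the recessed knob clockwise until the tail pad has pushed the cylinder up against the head stop and clamps it with about 12 newtons: under 6 it works loose, over 20 at any moment crushes its ends. Nobody knows how far the pad screw is set out, so feel for it; do not lean on the guard ring, and leave everything else on the bench as it is.

Things in the scene. Friction and masses are not known exactly. Their poses are not given: they have to be found in the camera images.
- cylinder_mid (a point): Centre of the loose brass music-box cylinder, studded with tiny steel pins: 26 mm in diameter, 80 mm long, flat plain ends, both alike, about 0.18 kg. The point's y axis is the cylinder's axis, which lies level, 32 mm above the bench at the start, in a wooden stand.
- stand: Fixed wooden stand with two V-rests in which the cylinder starts. Foot 90 x 50 x 10 mm, long side along its y axis, which is the cylinder's axis; V-rests 8 mm thick, 38 mm wide over their tops, at y = -28 and +28 mm, so 48 mm between them are free for fingers. Origin: middle of the foot's underside.
- head_stop: Fixed upright steel plate at one end of the repinning cradle, 52 mm wide, 50 mm high, 12 mm thick. Origin: the point of its inner face on the axis of a cylinder lying in the cradle, 40 mm above the bench. Its y axis is level, along that cylinder axis, pointing away from the rests; x across, z up. A cylinder fully home has its centre at x = z = 0, y = -40 mm.
- rest_mid (a point): Point on the axis of a cylinder lying in the cradle, half-way between the two steel V-rests, 40 mm from the head stop's face; axes as the head stop's. The V-rests are 8 mm thick, 38 mm wide over their tops, which are 4 mm below the axis, and stand at y = -26 and +26 mm: 44 mm between them are free for fingers. The cradle's fixed base plate is 30 mm below the axis.
- tail_front (a point): Front face of the tail block, a steel upright (30 mm wide, 52 mm high) that slides towards the head stop; axes as the head stop's, on the cylinder axis. From it a screw carries the tail pad, a brass disc of 18 mm diameter. The pad's face is 16 mm ahead of this point plus 0 to 10 mm, as the screw happens to be set: the room for the 80 mm cylinder is at first 88 to 98 mm.
- knob_grip (a point): On the knob's upright axis, half-way up its grip bar, 44 mm above the bench, inside the guard ring. The dark steel bar is 44 mm long along the point's x axis, 12 mm thick along y, from 30 to 56 mm above the bench. Found at the open end of its travel. Clockwise from above it drives the tail block to the head stop, 14 mm per radian; travel 2.2 rad, of which 0.6 to 1.45 are needed.
- knob_axis (a point): Foot of the knob, at the floor of the well. A friction washer drags with 0.15 to 0.28 N m and holds the knob where it is left (up to 19 N of clamping); each newton at the pad adds 0.014 N m. Standing still, the washer hides the load: read the moment while turning, or after steps of 0.015 rad one way. The pad slides the cylinder with 1 to 4 N; on the stop the force grows by 112 N per rad.
- guard: Fixed aluminium guard ring round the knob, forming a well: inner radius 38 mm, outer 46 mm, rim 60 mm above the bench, 4 mm above the knob's top; floor of the well 22 mm above the bench. Origin on the knob's axis at that floor. It should not be pressed with more than 20 N.
- bell: Loose pewter bell, 60 mm in diameter at its mouth, which stands on the bench, 66 mm high. Bystander; origin at the centre of its foot.
- crank: Loose brass winding crank lying on the bench, 75 mm long, its wooden grip standing up 35 mm. Bystander; origin under its middle.
- pawl: Loose steel stop pawl lying flat, 65 mm long, 6 mm thick. Bystander; origin under its middle.
- loupe: Loose horn-rimmed loupe standing on its small end, 42 mm in diameter, 34 mm high. Bystander; origin at the centre of its foot.
- screwdriver: Loose screwdriver lying on the bench, 160 mm long. Bystander.
- brush: Loose dusting brush lying on the bench, 170 mm long. Bystander.
Not all that is in view belongs to the job. What is shaped like the part that bears cylinder_mid but pink or turquoise is not meant.

How it is judged:
On the way, in this order (a step that is already met when the one before it is completed fails the run):
1. the cylinder lies in both V-rests of the cradle, let go, not yet clamped (distance between cylinder_mid and head_stop below 0.06 m and x of cylinder_mid in the frame of head_stop between -0.003 and 0.003 m and z of cylinder_mid in the frame of head_stop between -0.003 and 0.003 m and angle between the y axis of cylinder_mid and the y axis of head_stop, either way round below 0.06 rad and contact force between the fingers and cylinder below 0.1 N), for 0.2 s.
2. turned by the fingers, the knob has brought the cylinder up against the head stop with at least 6 N (contact force between cylinder and head_stop above 6 N and contact force between the fingers and cylinder below 0.1 N and contact force between the fingers and knob above 0.5 N), for 0.2 s.
At the end, for the whole second after the job is handed in: The cylinder lies in the V-rests within 3 mm, its end on the head stop (centre 40 mm from it, within 2 mm), aligned within 0.05 rad, at rest, pressed on the stop with 6 to 20 N, with the robot clear of it and of the knob (contact force between cylinder and head_stop between 6 and 20 N and y of cylinder_mid in the frame of head_stop between -0.042 and -0.038 m and x of cylinder_mid in the frame of head_stop between -0.003 and 0.003 m and z of cylinder_mid in the frame of head_stop between -0.003 and 0.003 m and angle between the y axis of cylinder_mid and the y axis of head_stop, either way round below 0.05 rad and linear speed of cylinder below 0.01 m/s); the robot touches nothing.
It fails at once if the cylinder is crushed: more than 20 N between it and the head stop (contact force between cylinder and head_stop above 20 N).
It fails at once if the guard ring is pressed with more than 20 N (contact force between the arm and guard above 20 N).
It fails at once if the guard ring is pressed with more than 20 N by the fingers (contact force between the fingers and guard above 20 N).
It fails at once if a bystander is moved by more than 20 mm (distance of any of bell, crank, pawl, loupe, screwdriver, brush from where it was at the start of the episode above 0.02 m).
It also fails if it takes over 72 s, if anything falls off the work surface, if the arm or the gripper's body presses on something with over 40 N, if the wrist force passes 120 N, or if a joint passes its speed limit or range.

### The arm

A 7-joint arm with a two-finger parallel gripper is mounted at the origin on the work surface. World frame = base frame: x ahead of the robot, y to its left, z up, the work surface at z = 0. Lengths are in m, angles in rad, forces in N, time in s.
With the tool pointing down it reaches from about 0.35 to 0.9 m from the base axis. Payload 8.1 kg.
Tool frame: the origin (TCP) lies midway between the tips of the shut fingers; the grasp point (between the pads) lies 19 mm behind it; x points along the fingers, z is the direction in which the jaws open and shut, and the axes are right-handed (so a half turn about x gives the same grasp; the last joint's range is limited). The gripper opens to 92 mm and grips with 3 to 60 N. Pads are 19 mm wide; open, the fingers measure 130 mm over their backs; the gripper's body (75 mm by 190 mm) begins 47 mm behind the grasp point.
Start: joints at [-1.35, 0.434, 0.025, 1.573, -0.012, 1.134, -0.075], TCP at [0.199, 0.593, 0.227] pointing down, gripper open.
Joint ranges: [-2.62, 2.62], [-0.44, 2.09], [-1.27, 1.32], [0.08, 2.57], [-1.32, 4.46], [0.12, 2], [-2.74, 2.74]. Speed limits (rad/s): [2.22, 2.22, 3.01, 3.01, 3.14, 3.14, 3.14].

### API

Orientations are given as a rotation vector (axis times angle).
In Python, from cell import arm gives the robot as it stands. The module is installed in compiled form; this text tells all that it offers.
- The arm moves only by the tool move_arm, never from a script. Its argument "steps" is text: rows parted by semicolons, each of 5 numbers parted by spaces: the shift along the tool's x, y, z in m, then the turn about the tool's x in rad, then the closure in counts, from 0 (fully open) to 255 (shut). A call has 1 to 10 rows; each row is the pose to reach, as a shift and turn from the pose commanded when the call began, along the tool's axes at that moment; what a row does not reach only later rows make up. A row lasts 1/12 s, in which the tool goes at most 41.7 mm and 7.16 degrees, less where a joint would pass 70% of its speed; a pose out of reach is approached as far as the arm can. A call with a gripper value outside its range is refused whole. The fingers move at their own pace and stop on an object; "squeeze" is the grip in N (left out, the last holds). Time passes only in rows, so rows that repeat a pose let the fingers close. It gives the time, the measured TCP pose, the force and the opening at its end, in the units of the state.
- arm.observe(): the state, without advancing time (a new reading comes with each control period).
- arm.get_image(name): name is "side" or "top"; returns a dict with "img" (480x640x3 uint8, blue, green, red), "z_map" (480x640 float32, m along the optical axis (not along the pixel's ray), 0 where there is no reading), "vfov" (degrees; the focal length in pixels is half the picture's height over the tangent of half this angle, whatever the lens; pixels are square), "cx", "cy" (the principal point, pixels), "extrinsics" (4x4, takes a point from camera to world coordinates). Camera axes: x right, y up, looking along -z (the intrinsics and any distortion apply to the point x, -y, -z); pixel columns grow to the right and rows downward; lengths in m; the calibration is good to about 2 mm. A picture is of the moment at which its call begins.
- arm.sign_off(): hands the job in, once; it reports no verdict.
The state is a dict: "clock": time; "joints": joint angles; "dq": joint speeds; "joint_efforts": joint torques, N m; "position": TCP position; "ee_rot": TCP orientation; "force": force on the tool from outside, world axes, zero at the start; "ft_torque": the same for the moment, N m; "width": opening from 0.0 (shut) to 1.0 (fully open).
Only numpy, scipy, OpenCV 4.12 (cv2) and the standard library are available. Lean on these libraries where they do the work, as an engineer would, in place of code of your own. Each camera call takes 0.05 s, during which the arm holds its last target.

## Working session

There is one attempt and no reset: what is moved stays moved. The work goes in short steps, Python scripts to look and compute and a tool call to move; the robot and the scene stay as the last step left them, time stands still between calls to the robot, and variables do not carry over. Pictures are saved under pics/ and viewed, and the job is handed in when it is done.

Besides the shell and the picture viewer there is one more tool, called after ">>>" as name(argument=value, ...) on one line, values as JSON. move_arm: Moves the arm, as the interface text tells. Its arguments: {"type":"object","properties":{"steps":{"type":"string"},"squeeze":{"type":"number"}},"required":["steps"]}

```bash
mkdir -p pics; ls
python3 - <<'E'
from cell import arm
import cv2,numpy as np
s=arm.observe(); print(s)
for n in("side","top"):
    d=arm.get_image(n)
    cv2.imwrite(f"pics/{n}0.png",d["img"]); np.savez(f"{n}0.npz",**d)
    print(n,d["vfov"],d["cx"],d["cy"],d["extrinsics"],d.keys())
E
```

```text
pics
{'clock': 0.0, 'joints': array([-1.3496214 ,  0.43525284,  0.02494814,  1.57412867, -0.01163961,
        1.13400726, -0.07509958]), 'dq': array([ 0.00069232,  0.00179424,  0.00082878,  0.00062987, -0.00089633,
       -0.00149744,  0.0009736 ]), 'joint_efforts': array([ 5.55542488e-05, -6.67851877e+01,  9.84715931e-01, -3.14457715e+01,
       -6.06037932e-02,  4.29765531e-02,  1.59887340e-04]), 'position': array([0.19870152, 0.59200668, 0.22591392]), 'ee_rot': array([-0.9684637 ,  1.34648682,  0.96672972]), 'force': array([0.51276347, 0.32206414, 0.55569747]), 'ft_torque': array([-0.01597753, -0.01048268,  0.01141893]), 'width': 1.0025649741687939}
side 53.09665445940348 318.86833373773675 234.72890029763303 [[ 0.7744444   0.49810036 -0.3900409   0.17885936]
 [-0.6323732   0.59151765 -0.50021096 -0.49772427]
 [-0.01843919  0.63403699  0.77308285  0.80059618]
 [ 0.          0.          0.          1.        ]] dict_keys(['img', 'z_map', 'vfov', 'cx', 'cy', 'extrinsics'])
top 47.041782600939385 324.31456381252093 245.7014480210961 [[-0.00815438  0.99585087 -0.09063416  0.43670017]
 [-0.99987285 -0.00936213 -0.01290847 -0.03586739]
 [-0.01370344  0.09051738  0.99580059  1.14657108]
 [ 0.          0.          0.          1.        ]] dict_keys(['img', 'z_map', 'vfov', 'cx', 'cy', 'extrinsics'])
```

View pics/side0.png

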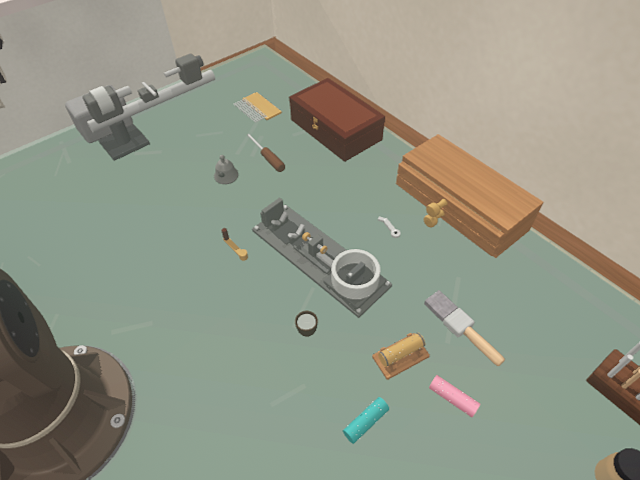

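View pics/top0.png

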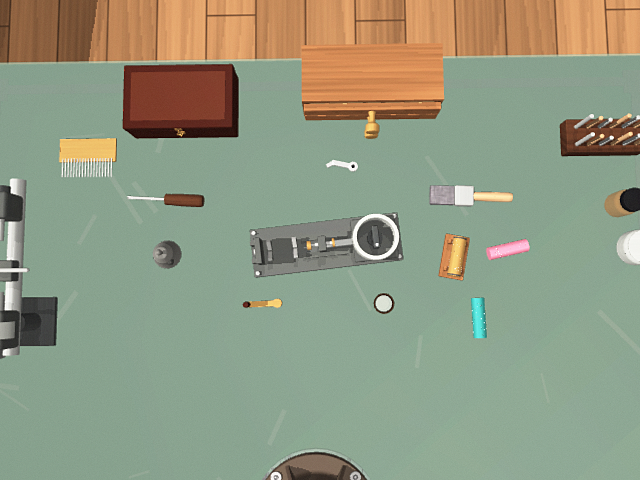

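The side view shows the cradle with its head stop at px (272,212), the guard ring at (355,272), and the brass cylinder in its stand at (402,352). In the top view the cradle runs from (255,250) to (400,240), with the knob at (377,237) and the cylinder at (456,256). Pink and turquoise decoys lie to the right. Next I'll zoom in.

```bash
cat > h.py <<'E'
import numpy as np,cv2
def load(n):
    d=dict(np.load(n)); return d
def f_(d): return 240/np.tan(np.radians(float(d["vfov"]))/2)
def ray(d,u,v):
    f=f_(d);E=d["extrinsics"]
    r=np.array([(u-d["cx"])/f,-(v-d["cy"])/f,-1.0]); return E[:3,3],E[:3,:3]@r
def onz(d,u,v,z):
    o,r=ray(d,u,v); return o+r*(z-o[2])/r[2]
def cloud(d):
    f=f_(d);E=d["extrinsics"];v,u=np.mgrid[:480,:640];Z=d["z_map"]
    c=np.stack([(u-d["cx"])/f*Z,-(v-d["cy"])/f*Z,-Z],-1)
    return c@E[:3,:3].T+E[:3,3]
def proj(d,p):
    f=f_(d);E=d["extrinsics"];c=(np.asarray(p)-E[:3,3])@E[:3,:3]
    return d["cx"]+f*c[...,0]/-c[...,2], d["cy"]-f*c[...,1]/-c[...,2]
E
python3 - <<'E'
from h import *
for n,(a,b,c,e) in dict(side=(240,190,440,400),top=(240,195,480,325)).items():
    d=load(n+"0.npz"); im=d["img"][b:e,a:c]; k=min(800/(c-a),600/(e-b)); k=int(k*10)/10
    cv2.imwrite(f"pics/{n}0z.png",cv2.resize(im,None,fx=k,fy=k,interpolation=cv2.INTER_CUBIC)); print(n,k)
    P=cloud(d); 
    for p in [(60,300),(420,430),(420,350),(600,300)] : print(p,P[p[1],p[0]].round(4))
E
```

```text
side 2.8
(60, 300) [ 0.0893  0.2195 -0.0003]
(420, 430) [ 0.4506 -0.3996 -0.0014]
(420, 350) [ 0.538  -0.3112  0.0309]
(600, 300) [ 0.8907 -0.4521  0.002 ]
top 3.3
(60, 300) [0.4327 0.5294 0.0024]
(420, 430) [ 0.1646 -0.2118 -0.0022]
(420, 350) [ 0.325  -0.2148  0.0029]
(600, 300) [ 4.237e-01 -5.866e-01  5.000e-04]
```

View pics/side0z.png

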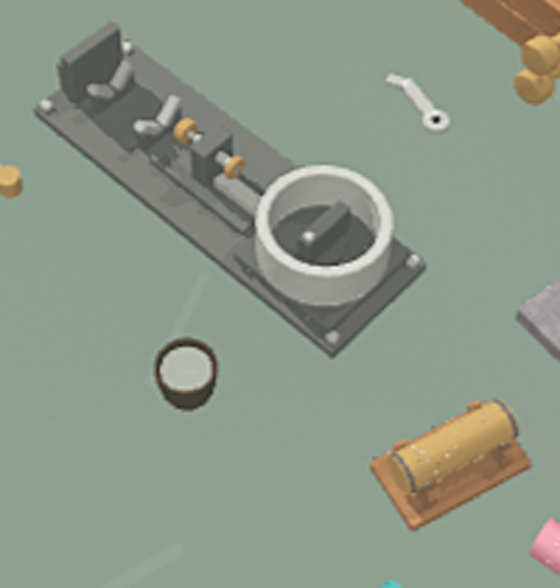

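View pics/top0z.png

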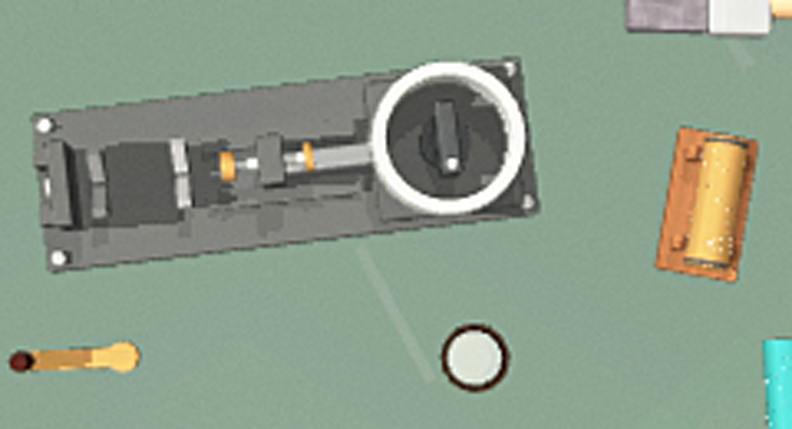

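The zooms show the guard ring and, inside it, the knob bar with a white dot on one end. The head stop is at the cradle's far left, with two light V-rests beside it and the pad (brass) next to the second rest. The cylinder lies in the brown stand. Now I'll measure.

```bash
cat > meas.py <<'E'
from h import *
for n in ("top","side"):
    d=load(n+"0.npz"); P=cloud(d); hsv=cv2.cvtColor(d["img"],cv2.COLOR_BGR2HSV); H,S,V=[hsv[...,i].astype(int) for i in range(3)]
    x,y,z=P[...,0],P[...,1],P[...,2]
    # cylinder (brass), near stand
    reg=(abs(x-0.54)<.1)&(abs(y+.31)<.1)
    m=reg&(z>.012)&(z<.055)&(H>12)&(H<28)&(S>80)
    m2=m&(z>.034)
    q=P[m2]; c=q.mean(0); w,v=np.linalg.eigh(np.cov(q[:,:2].T)); a=v[:,1]
    t=(q[:,:2]-c[:2])@a; s=(q[:,:2]-c[:2])@np.array([-a[1],a[0]])
    print(n,"cyl n",m2.sum(),"c",c.round(4),"ang",np.degrees(np.arctan2(a[1],a[0])).round(2),"t",np.percentile(t,[1,99]).round(4),"s",np.percentile(s,[1,99]).round(4),"zmax",np.percentile(q[:,2],[50,95,99]).round(4))
    mid=c[:2]+a*(np.percentile(t,0.5)+np.percentile(t,99.5))/2; print("  mid",mid.round(4))
    # brown foot
    m=reg&(S>90)&(z>.003)&(z<.016); 
    if m.sum()>20:
        r=cv2.minAreaRect(P[m][:,:2].astype(np.float32)*1000); print("  foot",r)
    # ring rim
    reg=(abs(x-.58)<.12)&(abs(y+.14)<.12)
    m=reg&(V>150)&(S<60)&(z>.055)&(z<.066); q=P[m]
    A=np.c_[2*q[:,:2],np.ones(len(q))]; b=(q[:,:2]**2).sum(1); sol=np.linalg.lstsq(A,b,rcond=None)[0]
    rr=np.hypot(*(q[:,:2]-sol[:2]).T); print("  ring n",len(q),sol[:2].round(4),"r",rr.min().round(4),rr.max().round(4),rr.mean().round(4),"z",np.median(q[:,2]).round(4))
    # knob bar: inside ring z 0.05..0.06
    cc=sol[:2]; m=(np.hypot(x-cc[0],y-cc[1])<.032)&(z>.050)&(z<.062); q=P[m]
    r=cv2.minAreaRect(q[:,:2].astype(np.float32)*1000); print("  bar n",len(q),r,np.median(q[:,2]).round(4)); 
    w,v=np.linalg.eigh(np.cov(q[:,:2].T)); print("   bar c",q[:,:2].mean(0).round(4),"ang",np.degrees(np.arctan2(v[1,1],v[0,1])).round(2))
    # head stop top
    m=(abs(x-.55)<.07)&(abs(y-.13)<.08)&(z>.04)
    q=P[m]; print("  stop n",m.sum(),q.min(0).round(4),q.max(0).round(4)); qt=q[q[:,2]>np.percentile(q[:,2],97)-.005]
    r=cv2.minAreaRect(qt[:,:2].astype(np.float32)*1000); print("  stoptop",r,np.median(qt[:,2]))
E
python3 meas.py
```

```text
top cyl n 478 c [ 0.5148 -0.2867  0.0424] ang 168.94 t [-0.0391  0.0397] s [-0.0115  0.0135] zmax [0.043  0.0472 0.0488]
  mid [ 0.5146 -0.2866]
  foot ((552.3863525390625, -333.37982177734375), (151.2866668701172, 168.2071533203125), 88.89675903320312)
  ring n 529 [ 0.5539 -0.1234] r 0.0136 0.0459 0.0415 z 0.0599
  bar n 132 ((553.6583862304688, -123.6766586303711), (42.709983825683594, 11.688833236694336), 5.268683433532715) 0.0557
   bar c [ 0.5538 -0.1236] ang -173.67
  stop n 216 [0.5026 0.088  0.04  ] [0.5541 0.1284 0.0651]
  stoptop ((528.3004150390625, 110.71934509277344), (51.270931243896484, 12.057637214660645), 5.379428386688232) 0.0598927011969963
side cyl n 614 c [ 0.5116 -0.2918  0.0425] ang 168.54 t [-0.0378  0.0383] s [-0.0142  0.0103] zmax [0.0433 0.0468 0.0474]
  mid [ 0.5114 -0.2917]
  foot ((549.0020751953125, -335.81005859375), (147.83963012695312, 168.58132934570312), 87.30152893066406)
  ring n 561 [ 0.5533 -0.1256] r 0.012 0.0467 0.0415 z 0.06
  bar n 147 ((553.6875, -125.41064453125), (45.86464309692383, 12.612452507019043), 5.916611194610596) 0.0557
   bar c [ 0.5526 -0.1264] ang -173.87
  stop n 239 [0.5017 0.0992 0.0407] [0.5536 0.1225 0.064 ]
  stoptop ((527.232666015625, 108.93327331542969), (51.416263580322266, 14.093486785888672), 7.348662853240967) 0.060225918897869324
```

```bash
cat > m2.py <<'E'
from h import *
from scipy.optimize import least_squares
def fit(name):
    d=load(name); P=cloud(d); hsv=cv2.cvtColor(d["img"],cv2.COLOR_BGR2HSV); H,S,V=[hsv[...,i].astype(int) for i in range(3)]
    x,y,z=P[...,0],P[...,1],P[...,2]
    m=(abs(x-.513)<.05)&(abs(y+.289)<.05)&(z>.03)&(z<.055)&(H>12)&(H<28)&(S>80)
    q=P[m]
    def res(p):
        a=np.array([np.cos(p[2]),np.sin(p[2])]); r=q[:,:2]-p[:2]; s=r@np.array([-a[1],a[0]])
        return np.hypot(s,q[:,2]-p[3])-.013
    # p[0:2] along-axis is free -> fix after
    o=least_squares(res,[.513,-.289,np.radians(168.7),.032],loss="soft_l1",f_scale=.001)
    p=o.x;a=np.array([np.cos(p[2]),np.sin(p[2])]);t=(q[:,:2]-p[:2])@a
    lo,hi=np.percentile(t,[.5,99.5]); print(name,"cyl axis z",p[3].round(4),"ang",np.degrees(p[2]).round(2),"mid",(p[:2]+a*(lo+hi)/2).round(4),"len",(hi-lo).round(4),"rms",np.sqrt((res(p)**2).mean()).round(5))
    # cradle profile along its axis from ring centre
for n in("top0.npz","side0.npz"): fit(n)
for n,c in(("top0.npz",(.5539,-.1234)),("side0.npz",(.5533,-.1256))):
    d=load(n);P=cloud(d); q=P.reshape(-1,3); c=np.array(c)
    hsv=cv2.cvtColor(d["img"],cv2.COLOR_BGR2HSV).reshape(-1,3)
    for ang in (95.8,):
        u=np.array([np.cos(np.radians(ang)),np.sin(np.radians(ang))]); w=np.array([u[1],-u[0]])
        t=(q[:,:2]-c)@u; s=(q[:,:2]-c)@w
        # pad: orange colour
        m=(hsv[:,0]>10)&(hsv[:,0]<28)&(hsv[:,1]>110)&(t>.05)&(t<.2)&(abs(s)<.03)&(q[:,2]>.015)
        print(n,"brass pts t",np.sort(t[m]).round(3)[::4],"s",np.percentile(s[m],[2,50,98]).round(4))
        # stop
        m=(t>.19)&(t<.28)&(abs(s)<.04)&(q[:,2]>.052)
        print(" stop t",np.percentile(t[m],[2,98]).round(4),"s",np.percentile(s[m],[1,99]).round(4), "n",m.sum())
        for lo,hi in((.028,.040),):
            m=(t>.12)&(t<.225)&(abs(s)<.025)&(q[:,2]>.027)&(q[:,2]<.040)
            h,e=np.histogram(t[m],bins=np.arange(.12,.227,.004)); print(" rests hist",list(zip(e.round(3)[:-1],h)))
            for a_,b_ in((.14,.175),(.19,.225)):
                mm=m&(t>a_)&(t<b_); print("  s range",np.percentile(s[mm],[1,99]).round(4))
    # plate outline: corner white bolts
    m=(hsv[:,1]<40)&(hsv[:,2]>170)
d=load("top0.npz");P=cloud(d)
for y0 in(.3,.4,.5,.6):
    m=(abs(P[...,1]-y0)<.05)&(P[...,0]>.2)&(P[...,2]>.03); 
    if m.any(): print("lathe",y0,P[m].max(0).round(3),P[m].min(0).round(3))
E
python3 m2.py
```

```text
top0.npz cyl axis z 0.0322 ang 168.93 mid [ 0.5142 -0.2883] len 0.0794 rms 0.00181
side0.npz cyl axis z 0.0324 ang 168.53 mid [ 0.512 -0.289] len 0.0768 rms 0.00179
top0.npz brass pts t [0.083 0.084 0.085 0.086 0.086 0.131 0.132 0.132 0.133 0.134 0.135 0.136
 0.137 0.138] s [-0.0095 -0.0018  0.007 ]
 stop t [0.2294 0.2412] s [-0.0274  0.0229] n 166
 rests hist [(np.float64(0.12), np.int64(1)), (np.float64(0.124), np.int64(0)), (np.float64(0.128), np.int64(3)), (np.float64(0.132), np.int64(0)), (np.float64(0.136), np.int64(0)), (np.float64(0.14), np.int64(0)), (np.float64(0.144), np.int64(0)), (np.float64(0.148), np.int64(0)), (np.float64(0.152), np.int64(0)), (np.float64(0.156), np.int64(8)), (np.float64(0.16), np.int64(30)), (np.float64(0.164), np.int64(24)), (np.float64(0.168), np.int64(0)), (np.float64(0.172), np.int64(0)), (np.float64(0.176), np.int64(0)), (np.float64(0.18), np.int64(0)), (np.float64(0.184), np.int64(0)), (np.float64(0.188), np.int64(0)), (np.float64(0.192), np.int64(0)), (np.float64(0.196), np.int64(0)), (np.float64(0.2), np.int64(0)), (np.float64(0.204), np.int
[... 849 characters left out ...]
6)), (np.float64(0.172), np.int64(0)), (np.float64(0.176), np.int64(0)), (np.float64(0.18), np.int64(0)), (np.float64(0.184), np.int64(0)), (np.float64(0.188), np.int64(0)), (np.float64(0.192), np.int64(0)), (np.float64(0.196), np.int64(0)), (np.float64(0.2), np.int64(0)), (np.float64(0.204), np.int64(0)), (np.float64(0.208), np.int64(5)), (np.float64(0.212), np.int64(34)), (np.float64(0.216), np.int64(22)), (np.float64(0.22), np.int64(5))]
  s range [-0.0214  0.0187]
  s range [-0.0223  0.0198]
lathe 0.3 [0.907 0.35  0.082] [0.505 0.25  0.03 ]
lathe 0.4 [0.907 0.383 0.082] [0.773 0.35  0.03 ]
lathe 0.5 [0.493 0.55  0.15 ] [0.366 0.526 0.129]
lathe 0.6 [0.671 0.634 0.16 ] [0.326 0.55  0.03 ]
```

```bash
cat > go.py <<'E'
import sys,numpy as np
from scipy.spatial.transform import Rotation as R
from cell import arm
def st():
    s=arm.observe(); M=R.from_rotvec(s["ee_rot"]).as_matrix(); return s,M
def show():
    s,M=st(); yz=np.degrees(np.arctan2(M[1,2],M[0,2]))
    print("t",round(s["clock"],2),"pos",s["position"].round(4),"down",M[:,0].round(3),"zyaw",yz.round(2),"q",s["joints"].round(3),"F",s["force"].round(2),"T",s["ft_torque"].round(3),"w",round(s["width"],3))
def to(p,yaw):
    """shift in tool axes and turn about tool x to reach world p with tool z at yaw (deg)"""
    s,M=st(); d=M.T@(np.array(p)-s["position"]); yz=np.degrees(np.arctan2(M[1,2],M[0,2]))
    # x down: positive turn about x lowers the yaw seen from above
    t=-((yaw-yz+180)%360-180); print("shift",d.round(4),"turn",np.radians(t).round(4),"deg",round(t,2))
if __name__=="__main__":
    show()
    if len(sys.argv)>4: to([float(a) for a in sys.argv[1:4]],float(sys.argv[4]))
E
python3 go.py .40 .15 .22 78.7; python3 go.py .5131 -.2887 .15 78.7;python3 go.py .5131 -.2887 .15 -101.3
```

```text
t 0.1 pos [0.1987 0.5921 0.226 ] down [-0.    -0.001 -1.   ] zyaw 71.44 q [-1.35   0.435  0.025  1.574 -0.012  1.134 -0.075] F [ 0.49 -0.19 -0.76] T [ 0.003 -0.021 -0.007] w 1.0
shift [ 0.0066 -0.3315 -0.3551] turn -0.1266 deg -7.26
t 0.1 pos [0.1987 0.5921 0.226 ] down [-0.    -0.001 -1.   ] zyaw 71.44 q [-1.35   0.435  0.025  1.574 -0.012  1.134 -0.075] F [ 0.49 -0.19 -0.76] T [ 0.003 -0.021 -0.007] w 1.0
shift [ 0.0771 -0.5783 -0.7349] turn -0.1266 deg -7.26
t 0.1 pos [0.1987 0.5921 0.226 ] down [-0.    -0.001 -1.   ] zyaw 71.44 q [-1.35   0.435  0.025  1.574 -0.012  1.134 -0.075] F [ 0.49 -0.19 -0.76] T [ 0.003 -0.021 -0.007] w 1.0
shift [ 0.0771 -0.5783 -0.7349] turn 3.015 deg 172.74
```

>>> move_arm(steps="0 -0.33 -0.355 -0.127 128;0 -0.33 -0.355 -0.127 128;0 -0.33 -0.355 -0.127 128;0 -0.33 -0.355 -0.127 128;0 -0.33 -0.355 -0.127 128;0 -0.33 -0.355 -0.127 128;0 -0.33 -0.355 -0.127 128;0 -0.33 -0.355 -0.127 128;0 -0.33 -0.355 -0.127 128;0 -0.33 -0.355 -0.127 128", squeeze=25)

```text
clock: 0.93
position: [0.3709, 0.2109, 0.2267]
ee_rot: [-1.063, 1.296, 1.063]
force: [0.9, 0.0, -0.2]
width: 0.498
```

```bash
python3 go.py .5131 -.2887 .12 78.7
```

```text
t 0.93 pos [0.3709 0.2109 0.2267] down [-0.  0. -1.] zyaw 78.73 q [-0.806  0.104  0.18   2.036 -0.022  1.003  0.759] F [ 0.87  0.   -0.17] T [-0.019 -0.055  0.035] w 0.498
shift [ 0.1066 -0.2371 -0.4621] turn 0.0005 deg 0.03
```

>>> move_arm(steps="0.03 -0.237 -0.462 0 128;0.03 -0.237 -0.462 0 128;0.03 -0.237 -0.462 0 128;0.03 -0.237 -0.462 0 128;0.03 -0.237 -0.462 0 128;0.03 -0.237 -0.462 0 128;0.03 -0.237 -0.462 0 128;0.03 -0.237 -0.462 0 128;0.03 -0.237 -0.462 0 128;0.03 -0.237 -0.462 0 128")

```text
clock: 1.77
position: [0.4845, -0.1891, 0.2024]
ee_rot: [-1.063, 1.296, 1.064]
force: [1.9, 0.5, 0.1]
width: 0.497
```

```bash
python3 go.py .5131 -.2887 .12 78.7
```

```text
t 1.77 pos [ 0.4845 -0.1891  0.2024] down [-0.  0. -1.] zyaw 78.75 q [-0.132  0.303  0.515  1.891 -0.177  0.992  1.835] F [1.92 0.5  0.15] T [ 0.01  -0.046  0.047] w 0.497
shift [ 0.0824 -0.0475 -0.0922] turn 0.0008 deg 0.05
```

>>> move_arm(steps="0.08 -0.045 -0.09 0 128;0.08 -0.045 -0.09 0 128;0.08 -0.045 -0.09 0 128;0.08 -0.045 -0.09 0 128;0.08 -0.045 -0.09 0 128")

```text
clock: 2.18
position: [0.5093, -0.2861, 0.1203]
ee_rot: [-1.058, 1.301, 1.063]
force: [-0.3, 0.6, 0.2]
width: 0.502
```

```bash
python3 go.py .5131 -.2887 .12 78.7
python3 - <<'E'
from cell import arm
import cv2,numpy as np
for n in("side","top"):
    d=arm.get_image(n); np.savez(f"{n}1.npz",**d)
    cv2.imwrite(f"pics/{n}1.png",d["img"])
E
python3 go.py .5131 -.2887 .12 78.7
```

```text
t 2.18 pos [ 0.5093 -0.2861  0.1203] down [-0.004  0.    -1.   ] zyaw 78.51 q [ 0.082  0.508  0.483  1.824 -0.294  0.884  2.072] F [-0.33  0.6   0.19] T [ 0.042 -0.036 -0.018] w 0.502
shift [ 0.0003 -0.0042 -0.0018] turn -0.0033 deg -0.19
t 2.28 pos [ 0.5108 -0.2836  0.1226] down [-0.001  0.001 -1.   ] zyaw 78.72 q [ 0.078  0.504  0.482  1.825 -0.294  0.885  2.071] F [ 0.24  0.49 -0.47] T [ 0.014 -0.067  0.024] w 0.496
shift [ 0.0026 -0.0033 -0.0046] turn 0.0003 deg 0.02
```

View pics/side1.png

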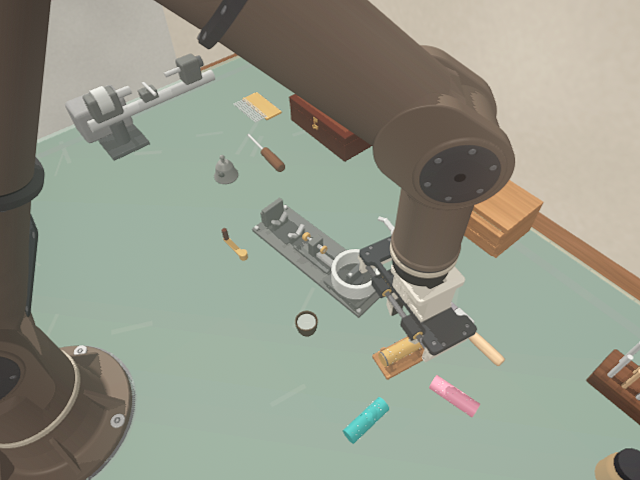

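View pics/top1.png

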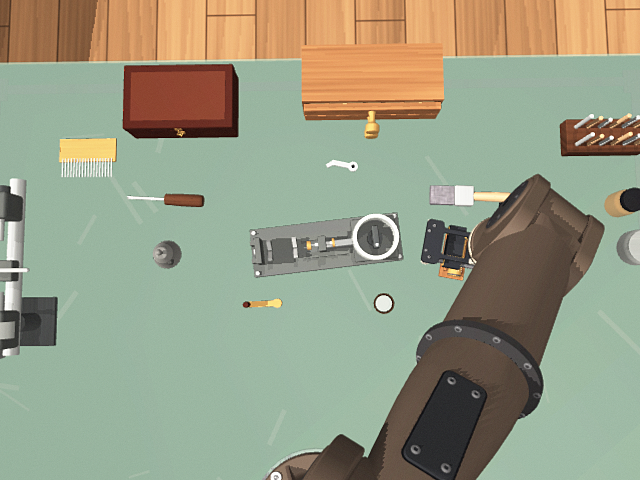

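Run:
```python
from h import *
d=load("side1.npz")
cv2.imwrite("pics/side1z.png",cv2.resize(d["img"][230:400,340:500],None,fx=3.5,fy=3.5,interpolation=cv2.INTER_CUBIC))
d=load("top1.npz")
cv2.imwrite("pics/top1z.png",cv2.resize(d["img"][200:300,400:520],None,fx=5,fy=5,interpolation=cv2.INTER_CUBIC))
```

```text
(no output)
```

View pics/side1z.png

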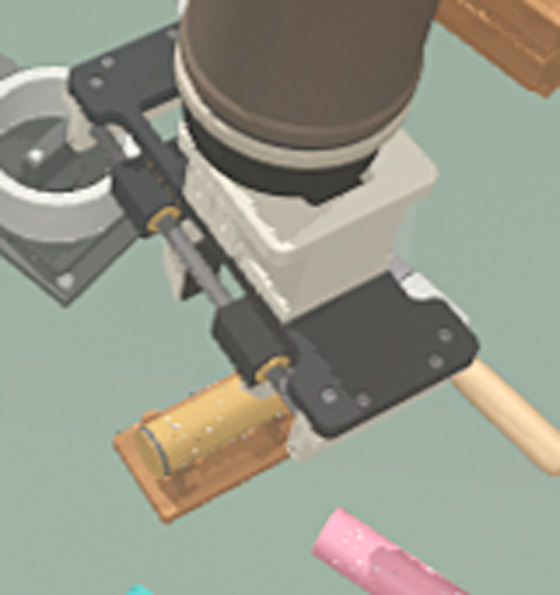

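View pics/top1z.png

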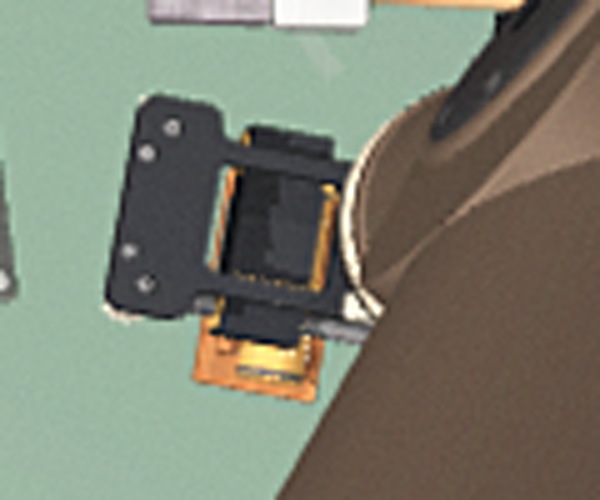

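Run:
```python
from h import *
tcp=np.array([.5103,-.2845]); a=np.radians(78.7); u=np.array([np.cos(a),np.sin(a)]); w=np.array([u[1],-u[0]])
for n in("top","side"):
    d=load(n+"1.npz");P=cloud(d).reshape(-1,3)
    t=(P[:,:2]-tcp)@u; s=(P[:,:2]-tcp)@w
    m=(t>.05)&(t<.11)&(abs(s)<.06)&(P[:,2]>.17)&(P[:,2]<.24)
    print(n,m.sum(),"z",np.percentile(P[m][:,2],[2,50,98]).round(4),"t",np.percentile(t[m],[50,98,99.5]).round(4),"s",np.percentile(s[m],[.5,2,98,99.5]).round(4))
    m=(t<-.05)&(t>-.11)&(abs(s)<.06)&(P[:,2]>.17)&(P[:,2]<.24)
    if m.sum()>5: print("  other end",m.sum(),"z",np.percentile(P[m][:,2],[2,50,98]).round(4),"t",np.percentile(t[m],[.5,2]).round(4),"s",np.percentile(s[m],[.5,2,98,99.5]).round(4))
```

```text
top 1081 z [0.1963 0.2296 0.2333] t [0.0766 0.0954 0.0956] s [-0.0361 -0.0355  0.0351  0.0364]
side 844 z [0.1888 0.2282 0.2308] t [0.0761 0.0911 0.0919] s [-0.0371 -0.0367  0.0162  0.0194]
  other end 2112 z [0.1906 0.2287 0.2362] t [-0.0976 -0.0972] s [-0.0376 -0.0372  0.0327  0.0353]
```

The top camera agrees with the robot's own pose to under 1 mm, using the gripper plate's ends at +95.6 mm and ±36 mm. The side camera is biased by about 3 mm, so I'll use the top-camera values.

```bash
python3 go.py .5142 -.2883 .06 78.9
```

```text
t 2.28 pos [ 0.5108 -0.2836  0.1226] down [-0.001  0.001 -1.   ] zyaw 78.72 q [ 0.078  0.504  0.482  1.825 -0.294  0.885  2.071] F [ 0.24  0.49 -0.47] T [ 0.014 -0.067  0.024] w 0.496
shift [ 0.0626 -0.0043 -0.004 ] turn -0.0032 deg -0.18
```

>>> move_arm(steps="0.03 -0.004 -0.004 -0.003 128;0.06 -0.004 -0.004 -0.003 128;0.06 -0.004 -0.004 -0.003 128;0.06 -0.004 -0.004 -0.003 128;0.06 -0.004 -0.004 -0.003 128")

```text
clock: 2.7
position: [0.5151, -0.2884, 0.0646]
ee_rot: [-1.067, 1.293, 1.065]
force: [-0.0, -0.6, 0.7]
width: 0.495
```

```bash
python3 go.py .5142 -.2883 .017 78.9
```

```text
t 2.7 pos [ 0.5151 -0.2884  0.0646] down [ 0.002 -0.    -1.   ] zyaw 78.96 q [ 0.117  0.585  0.44   1.857 -0.345  0.773  2.12 ] F [-0.03 -0.6   0.65] T [ 0.019  0.003 -0.063] w 0.495
shift [ 0.0476  0.001  -0.0001] turn 0.001 deg 0.06
```

>>> move_arm(steps="0.02 0.001 0 0 128;0.035 0.001 0 0 128;0.046 0.001 0 0 128;0.046 0.001 0 0 128;0.046 0.001 0 0 128")

```text
clock: 3.12
position: [0.5136, -0.2887, 0.0176]
ee_rot: [-1.066, 1.294, 1.065]
force: [0.8, -0.6, 0.1]
width: 0.499
```

```bash
python3 go.py .5142 -.2883 .017 78.9
```

```text
t 3.12 pos [ 0.5136 -0.2887  0.0176] down [ 0.001 -0.    -1.   ] zyaw 78.91 q [ 0.147  0.65   0.401  1.885 -0.384  0.682  2.153] F [ 0.82 -0.58  0.08] T [ 0.016 -0.008  0.013] w 0.499
shift [ 0.0006 -0.0005  0.0005] turn 0.0001 deg 0.01
```

>>> move_arm(steps="0 0 0 0 255;0 0 0 0 255;0 0 0 0 255;0 0 0 0 255;0 0 0 0 255;0 0 0 0 255;0 0 0 0 255;0 0 0 0 255", squeeze=25)

```text
clock: 3.78
position: [0.5136, -0.2889, 0.0173]
ee_rot: [-1.066, 1.294, 1.064]
force: [-0.9, 0.4, 6.3]
width: 0.273
```

```bash
python3 go.py .5142 -.2883 .017 78.9
```

```text
t 3.78 pos [ 0.5136 -0.2889  0.0173] down [ 0.001 -0.    -1.   ] zyaw 78.89 q [ 0.147  0.65   0.401  1.886 -0.385  0.681  2.154] F [-0.91  0.41  6.34] T [0.127 0.097 0.003] w 0.273
shift [ 0.0003 -0.0005  0.0007] turn -0.0002 deg -0.01
```

>>> move_arm(steps="-0.01 0 0 0 255;-0.04 0 0 0 255;-0.08 0 0 0 255;-0.12 0 0 0 255;-0.13 0 0 0 255;-0.13 0 0 0 255;-0.13 0 0 0 255")

```text
clock: 4.37
position: [0.5132, -0.2885, 0.1469]
ee_rot: [-1.066, 1.294, 1.065]
force: [-0.9, -0.1, -2.6]
width: 0.273
```

```bash
python3 go.py .5333 .0605 .147 6.2
python3 - <<'E'
from cell import arm
import cv2,numpy as np
for n in("side","top"):
    d=arm.get_image(n); np.savez(f"{n}2.npz",**d)
    cv2.imwrite(f"pics/{n}2.png",d["img"])
E
```

```text
t 4.37 pos [ 0.5132 -0.2885  0.1469] down [ 0.001  0.    -1.   ] zyaw 78.91 q [ 0.071  0.481  0.5    1.792 -0.279  0.938  2.067] F [-0.88 -0.08 -2.59] T [ 0.013 -0.018 -0.071] w 0.273
shift [-0.      0.0474  0.3463] turn 1.269 deg 72.71
```

View pics/side2.png

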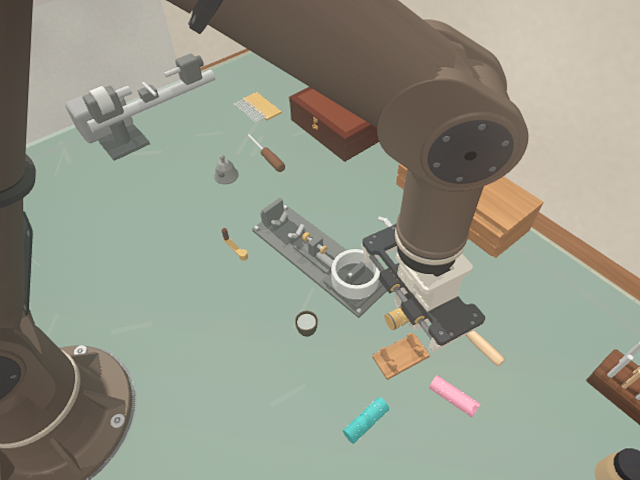

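Side view: the stand at (402,356) is empty and the cylinder's end shows in the gripper at (397,318). The wrist carries 2.6 N, which fits. Next is the carry.

>>> move_arm(steps="0 0.047 0.346 1.27 255;0 0.047 0.346 1.27 255;0 0.047 0.346 1.27 255;0 0.047 0.346 1.27 255;0 0.047 0.346 1.27 255;0 0.047 0.346 1.27 255;0 0.047 0.346 1.27 255;0 0.047 0.346 1.27 255;0 0.047 0.346 1.27 255;0 0.047 0.346 1.27 255")

```text
clock: 5.3
position: [0.5326, 0.0664, 0.1445]
ee_rot: [-0.107, 1.572, 0.108]
force: [-1.0, -0.0, -1.5]
width: 0.275
```

```bash
python3 go.py .5333 .0605 .09 6.2
```

```text
t 5.3 pos [0.5326 0.0664 0.1445] down [-0.004  0.001 -1.   ] zyaw 7.83 q [-0.812  0.475  0.826  1.933 -0.436  0.925  0.367] F [-0.97 -0.   -1.48] T [-0.088  0.002 -0.1  ] w 0.275
shift [ 0.0545 -0.006   0.0001] turn 0.0285 deg 1.63
```

>>> move_arm(steps="0.02 -0.004 0 0.022 255;0.04 -0.004 0 0.022 255;0.05 -0.004 0 0.022 255;0.05 -0.004 0 0.022 255;0.05 -0.004 0 0.022 255")

```text
clock: 5.72
position: [0.5335, 0.0554, 0.0959]
ee_rot: [-0.089, 1.571, 0.087]
force: [0.8, 0.4, -1.3]
width: 0.274
```

```bash
python3 go.py .5333 .0605 .09 6.2
python3 - <<'E'
from cell import arm
import cv2,numpy as np
for n in("side","top"):
    d=arm.get_image(n); np.savez(f"{n}3.npz",**d)
    cv2.imwrite(f"pics/{n}3.png",d["img"])
    a,b=(220,150) if n=="side" else (230,190)
    cv2.imwrite(f"pics/{n}3z.png",cv2.resize(d["img"][b:b+140,a:a+190],None,fx=4,fy=4,interpolation=cv2.INTER_CUBIC))
E
python3 go.py .5333 .0605 .09 6.2
```

```text
t 5.72 pos [0.5335 0.0554 0.0959] down [-0.002 -0.001 -1.   ] zyaw 6.42 q [-0.749  0.54   0.775  1.98  -0.509  0.828  0.424] F [ 0.83  0.42 -1.32] T [-0.121  0.049 -0.054] w 0.274
shift [0.0059 0.0051 0.0004] turn 0.0038 deg 0.22
t 5.82 pos [0.5346 0.0556 0.0972] down [ 0. -0. -1.] zyaw 6.42 q [-0.75   0.538  0.776  1.979 -0.509  0.828  0.424] F [ 0.3  -0.05 -1.81] T [-0.037  0.057  0.042] w 0.278
shift [ 0.0072  0.005  -0.0008] turn 0.0039 deg 0.22
```

View pics/side3z.png

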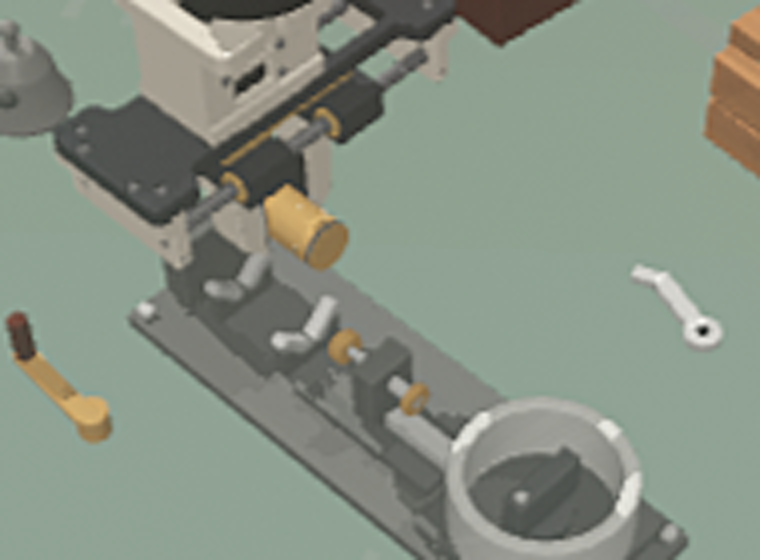

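View pics/top3z.png

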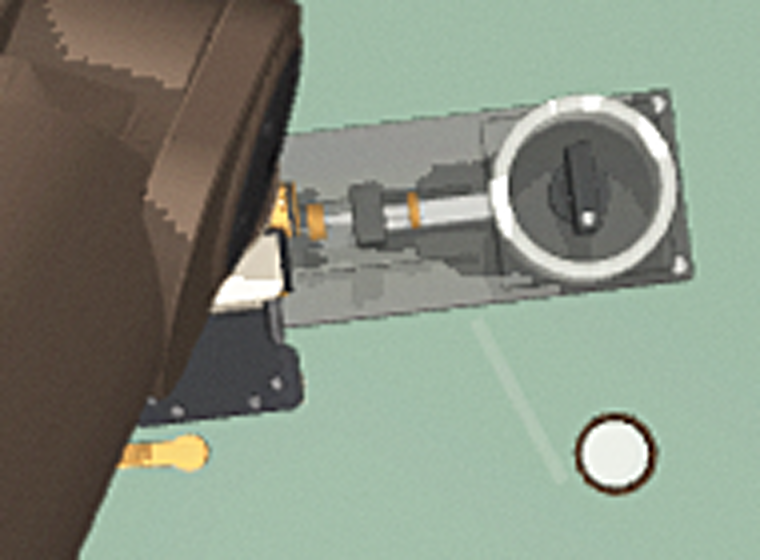

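Run:
```python
from h import *
u=np.array([np.cos(np.radians(96.3)),np.sin(np.radians(96.3))]); w=np.array([u[1],-u[0]])
for n,c in(("top",(.5539,-.1234)),("side",(.5533,-.1256))):
    d=load(n+"3.npz");P=cloud(d).reshape(-1,3); hsv=cv2.cvtColor(d["img"],cv2.COLOR_BGR2HSV).reshape(-1,3)
    t=(P[:,:2]-np.array(c))@u; s=(P[:,:2]-np.array(c))@w
    m=(hsv[:,0]>10)&(hsv[:,0]<28)&(hsv[:,1]>100)&(t>.10)&(t<.25)&(abs(s)<.03)
    a=m&(P[:,2]>.085)&(P[:,2]<.13); 
    print(n,"cyl",a.sum(),"t",np.percentile(t[a],[.5,2,10]).round(4),"s",np.percentile(s[a],[2,50,98]).round(4),"z",np.percentile(P[a][:,2],[2,98]).round(4))
    q=P[a];ss=s[a]
    b=m&(P[:,2]<.06)&(P[:,2]>.02)&(t>.11); print("  pad t",np.percentile(t[b],[50,98]).round(4),"s",np.percentile(s[b],[2,50,98]).round(4),"z",np.percentile(P[b][:,2],[2,98]).round(4))
```

```text
top cyl 45 t [0.1402 0.1402 0.1405] s [-0.0117 -0.0022  0.0108] z [0.112  0.1271]
  pad t [0.1343 0.1375] s [-0.0084 -0.0006  0.0078] z [0.0413 0.053 ]
side cyl 235 t [0.1396 0.1401 0.141 ] s [-0.0125 -0.0032  0.0116] z [0.1033 0.1249]
  pad t [0.1327 0.1389] s [-0.0078 -0.0018  0.0083] z [0.0351 0.051 ]
```

>>> move_arm(steps="0 0.005 -0.001 0.004 255;0.02 0.005 -0.001 0.004 255;0.04 0.005 -0.001 0.004 255;0.055 0.005 -0.001 0.004 255;0.06 0.005 -0.001 0.004 255;0.06 0.005 -0.001 0.004 255;0.06 0.005 -0.001 0.004 255")

```text
clock: 6.4
position: [0.5332, 0.0608, 0.0375]
ee_rot: [-0.085, 1.568, 0.085]
force: [-0.3, 0.5, -2.0]
width: 0.279
```

```bash
python3 go.py .5335 .0605 .0255 6.3
```

```text
t 6.4 pos [0.5332 0.0608 0.0375] down [ 0.001  0.    -1.   ] zyaw 6.2 q [-0.695  0.62   0.691  2.022 -0.604  0.71   0.487] F [-0.3   0.52 -2.04] T [-0.101  0.046  0.015] w 0.279
shift [ 0.012  -0.0004  0.0003] turn -0.0017 deg -0.1
```

>>> move_arm(steps="0.005 0 0 0 255;0.009 0 0 0 255;0.011 0 0 0 255;0.011 0 0 0 255")

```text
clock: 6.73
position: [0.5331, 0.0609, 0.0258]
ee_rot: [-0.085, 1.568, 0.085]
force: [1.4, 0.5, -1.1]
width: 0.272
```

```bash
python3 go.py .5335 .0605 .0255 6.3
```

```text
t 6.73 pos [0.5331 0.0609 0.0258] down [ 0.001  0.    -1.   ] zyaw 6.22 q [-0.681  0.637  0.672  2.028 -0.623  0.687  0.502] F [ 1.42  0.49 -1.14] T [-0.084 -0.026  0.014] w 0.272
shift [ 0.0003 -0.0004  0.0003] turn -0.0014 deg -0.08
```

Force is still only the cylinder's weight. I'll ease down 1 mm more and then open.

>>> move_arm(steps="0.001 0 0 0 255;0.001 0 0 0 255;0.001 0 0 0 255")

```text
clock: 6.98
position: [0.5334, 0.0608, 0.0253]
ee_rot: [-0.085, 1.568, 0.085]
force: [0.6, 1.0, 4.6]
width: 0.279
```

```bash
python3 go.py .5335 .0605 .0255 6.3
```

```text
t 6.98 pos [0.5334 0.0608 0.0253] down [ 0.001  0.001 -1.   ] zyaw 6.21 q [-0.68   0.637  0.671  2.028 -0.624  0.686  0.504] F [0.58 0.98 4.62] T [ 0.076  0.079 -0.025] w 0.279
shift [-0.0002 -0.0003  0.0001] turn -0.0016 deg -0.09
```

>>> move_arm(steps="0 0 0 0 120;0 0 0 0 120;0 0 0 0 120;0 0 0 0 120;0 0 0 0 120;0 0 0 0 120")

```text
clock: 7.48
position: [0.5326, 0.0607, 0.0246]
ee_rot: [-0.085, 1.569, 0.085]
force: [0.2, 0.4, -0.2]
width: 0.523
```

>>> move_arm(steps="-0.01 0 0 0 120;-0.03 0 0 0 120;-0.06 0 0 0 120;-0.1 0 0 0 120;-0.13 0 0 0 120;-0.13 0 0 0 120;-0.13 0 0 0 120")

```text
clock: 8.07
position: [0.5338, 0.0609, 0.1569]
ee_rot: [-0.084, 1.565, 0.086]
force: [-0.7, -0.2, -0.4]
width: 0.532
```

```bash
python3 go.py .5539 -.1234 .12 95.8
```

```text
t 8.07 pos [0.5338 0.0609 0.1569] down [ 0.004  0.001 -1.   ] zyaw 6.22 q [-0.824  0.46   0.854  1.926 -0.428  0.943  0.344] F [-0.67 -0.22 -0.42] T [-0.089  0.053 -0.026] w 0.532
shift [ 3.670e-02 -1.854e-01 -1.000e-04] turn -1.5634 deg -89.58
```

>>> move_arm(steps="0 -0.185 0 -1.563 190;0 -0.185 0 -1.563 190;0 -0.185 0 -1.563 190;0 -0.185 0 -1.563 190;0 -0.185 0 -1.563 190;0 -0.185 0 -1.563 190;0 -0.185 0 -1.563 190;0 -0.185 0 -1.563 190;0 -0.185 0 -1.563 190;0 -0.185 0 -1.563 190")

```text
clock: 8.9
position: [0.5517, -0.1231, 0.1536]
ee_rot: [-1.055, 1.302, 1.058]
force: [0.8, 0.2, -0.2]
width: 0.257
```

```bash
python3 go.py .5539 -.1234 .12 95.8;  python3 - <<'E'
from cell import arm
import cv2,numpy as np
for n in("side","top"):
    d=arm.get_image(n); np.savez(f"{n}4.npz",**d)
    a,b=(230,160) if n=="side" else (230,190)
    cv2.imwrite(f"pics/{n}4z.png",cv2.resize(d["img"][b:b+150,a:a+200],None,fx=4,fy=4,interpolation=cv2.INTER_CUBIC))
E
python3 go.py .5539 -.1234 .12 95.8
```

```text
t 8.9 pos [ 0.5517 -0.1231  0.1536] down [-0.002  0.    -1.   ] zyaw 78.17 q [-0.228  0.437  0.489  1.839 -0.25   0.929  1.738] F [ 0.75  0.19 -0.2 ] T [ 0.017 -0.049  0.021] w 0.257
shift [ 0.0335 -0.0023  0.0002] turn -0.3077 deg -17.63
t 9.0 pos [ 0.5518 -0.1232  0.1538] down [-0.002  0.001 -1.   ] zyaw 77.95 q [-0.228  0.436  0.489  1.839 -0.251  0.929  1.734] F [-0.49  0.44 -0.03] T [ 0.008  0.011 -0.019] w 0.255
shift [ 0.0338 -0.0022  0.0002] turn -0.3116 deg -17.85
```

View pics/side4z.png

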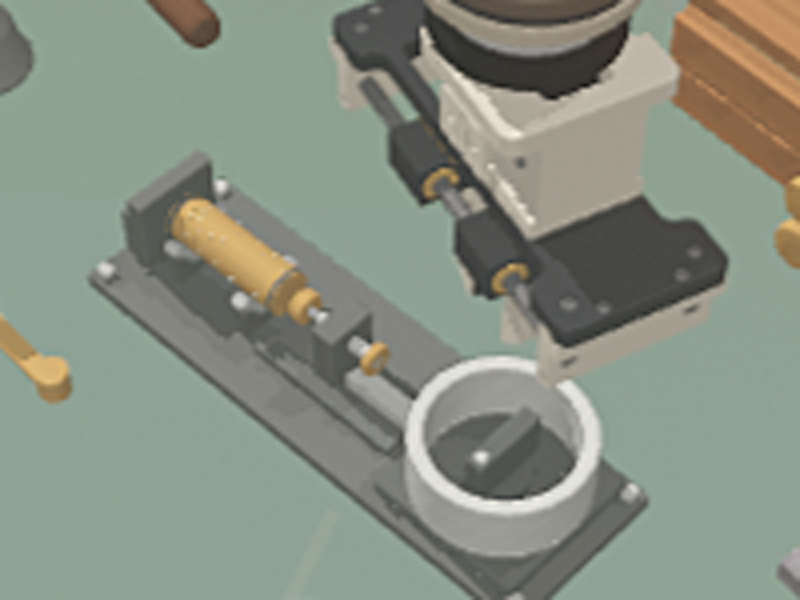

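View pics/top4z.png

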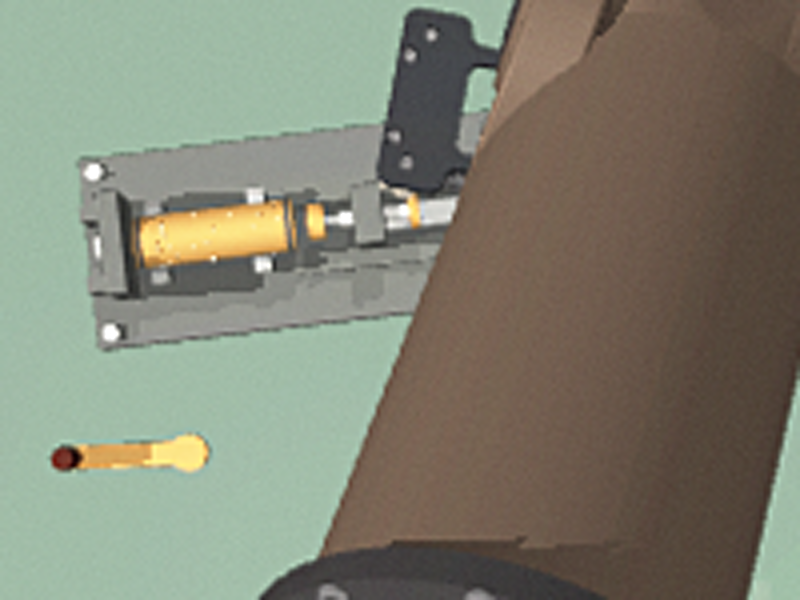

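The cylinder lies in both rests, from top-zoom px (137,240) to (293,225), with small gaps at the stop and at the pad. I'll check it numerically.

```bash
cat > cyl.py <<'E'
from h import *
import sys
from scipy.optimize import least_squares
def cyl(name,c,ang0=96.3):
    d=load(name); P=cloud(d).reshape(-1,3); hsv=cv2.cvtColor(d["img"],cv2.COLOR_BGR2HSV).reshape(-1,3)
    u=np.array([np.cos(np.radians(ang0)),np.sin(np.radians(ang0))]); w=np.array([u[1],-u[0]])
    t=(P[:,:2]-np.array(c))@u; s=(P[:,:2]-np.array(c))@w
    m=(hsv[:,0]>10)&(hsv[:,0]<28)&(hsv[:,1]>80)&(t>.142)&(t<.235)&(abs(s)<.02)&(P[:,2]>.038)&(P[:,2]<.06)
    t,s,z=t[m],s[m],P[m][:,2]
    o=least_squares(lambda p:np.hypot(s-p[0]-p[1]*(t-.185),z-p[2])-.013,[0,0,.04],loss="soft_l1",f_scale=.001).x
    print(name,m.sum(),"s",o[0].round(4),"skew deg",np.degrees(o[1]).round(2),"axis z",o[2].round(4),"t ends",np.percentile(t,[.5,99.5]).round(4))
    a=(abs((P[:,:2]-np.array(c))@w)<.04)&(P[:,2]>.052)&(P[:,2]<.066); tt=((P[:,:2]-np.array(c))@u)[a]; ss=((P[:,:2]-np.array(c))@w)[a]
    k=(tt>.2)&(tt<.26); print("  stop t",np.percentile(tt[k],[2,98]).round(4),"s mid",(np.percentile(ss[k],[1,99]).mean()).round(4))
    h=(hsv[:,0]>10)&(hsv[:,0]<28)&(hsv[:,1]>100); t=(P[:,:2]-np.array(c))@u; s=(P[:,:2]-np.array(c))@w
    h&=(abs(s)<.012)&(t>.115)&(t<.142)&(P[:,2]>.025)&(P[:,2]<.055)
    if h.sum(): print("  pad t",np.percentile(t[h],[2,98]).round(4))
if __name__=="__main__":
    cyl("top%s.npz"%sys.argv[1],(.5539,-.1234)); cyl("side%s.npz"%sys.argv[1],(.5533,-.1256))
E
python3 cyl.py 4
```

```text
top4.npz 481 s 0.0004 skew deg -0.33 axis z 0.04 t ends [0.1458 0.2252]
  stop t [0.2022 0.2408] s mid -0.0001
  pad t [0.1304 0.1376]
side4.npz 389 s 0.0012 skew deg 0.02 axis z 0.0403 t ends [0.146  0.2217]
  stop t [0.2026 0.2417] s mid -0.0001
  pad t [0.1301 0.1384]
```

>>> move_arm(steps="0.03 -0.002 0 -0.314 196;0.06 -0.002 0 -0.314 196;0.07 -0.002 0 -0.314 196;0.07 -0.002 0 -0.314 196;0.07 -0.002 0 -0.314 196;0.07 -0.002 0 -0.314 196")

```text
clock: 9.5
position: [0.5551, -0.1239, 0.0853]
ee_rot: [-1.281, 1.162, 1.28]
force: [0.8, -0.5, 0.1]
width: 0.226
```

```bash
python3 go.py .5538 -.1235 .032 96;  python3 - <<'E'
from cell import arm
import cv2,numpy as np
for n in("side",):
    d=arm.get_image(n); np.savez(f"{n}5.npz",**d)
    a,b=(300,210)
    cv2.imwrite(f"pics/{n}5z.png",cv2.resize(d["img"][b:b+100,a:a+130],None,fx=6,fy=6,interpolation=cv2.INTER_CUBIC))
E
python3 go.py .5538 -.1235 .032 96
```

```text
t 9.5 pos [ 0.5551 -0.1239  0.0853] down [ 0.001 -0.    -1.   ] zyaw 95.56 q [-0.137  0.517  0.369  1.891 -0.256  0.779  2.039] F [ 0.78 -0.55  0.06] T [ 0.027 -0.013  0.005] w 0.226
shift [0.0533 0.0012 0.0005] turn -0.0077 deg -0.44
t 9.55 pos [ 0.5553 -0.1238  0.0856] down [ 0.001 -0.    -1.   ] zyaw 95.61 q [-0.137  0.516  0.369  1.891 -0.256  0.779  2.04 ] F [ 0.36 -0.18 -0.24] T [ 0.042 -0.005  0.015] w 0.231
shift [0.0536 0.0016 0.0005] turn -0.0067 deg -0.39
```

View pics/side5z.png

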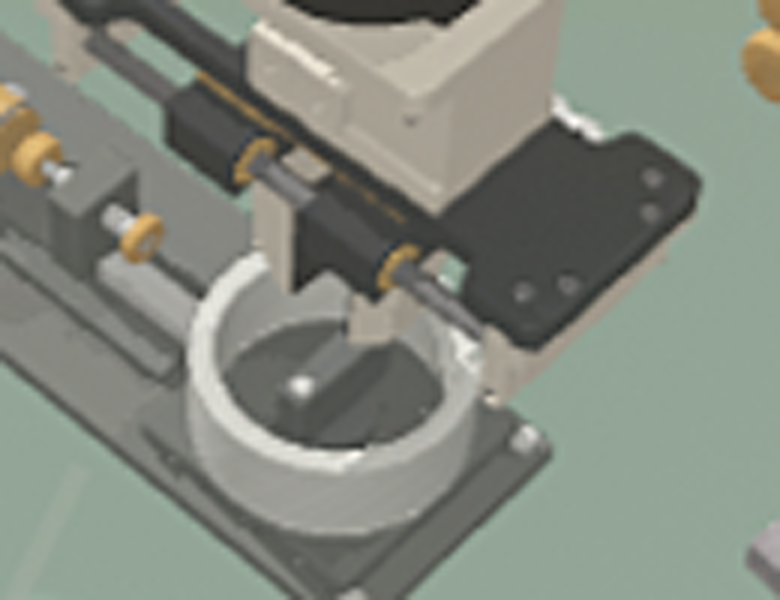

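Side zoom: the two fingers straddle the knob bar, at px about (275,260) and (370,320), and the well is free below. Descending with force checks.

>>> move_arm(steps="0.01 0.001 0 -0.007 196;0.02 0.001 0 -0.007 196;0.03 0.001 0 -0.007 196;0.035 0.001 0 -0.007 196;0.035 0.001 0 -0.007 196")

```text
clock: 9.97
position: [0.5526, -0.1235, 0.048]
ee_rot: [-1.287, 1.158, 1.291]
force: [-0.0, -0.2, -0.1]
width: 0.235
```

```bash
python3 go.py .5538 -.1235 .03 96
```

```text
t 9.97 pos [ 0.5526 -0.1235  0.048 ] down [-0.003  0.    -1.   ] zyaw 96.21 q [-0.116  0.567  0.341  1.92  -0.281  0.703  2.071] F [-0.04 -0.23 -0.14] T [ 0.027  0.051 -0.   ] w 0.235
shift [ 0.018  -0.0013 -0.0001] turn 0.0036 deg 0.21
```

>>> move_arm(steps="0.008 0 0 0 196;0.015 0 0 0 196;0.018 0 0 0 196;0.018 0 0 0 196")

```text
clock: 10.3
position: [0.5534, -0.1237, 0.0309]
ee_rot: [-1.288, 1.156, 1.289]
force: [-0.1, 0.4, 0.5]
width: 0.23
```

```bash
python3 go.py .5538 -.1235 .03 96
```

```text
t 10.3 pos [ 0.5534 -0.1237  0.0309] down [-0.001  0.    -1.   ] zyaw 96.22 q [-0.105  0.593  0.327  1.929 -0.294  0.667  2.083] F [-0.13  0.44  0.49] T [0.037 0.023 0.01 ] w 0.23
shift [ 0.0009 -0.0004  0.0001] turn 0.0038 deg 0.22
```

>>> move_arm(steps="0 0 0 0 210;0 0 0 0 220;0 0 0 0 230;0 0 0 0 255;0 0 0 0 255;0 0 0 0 255;0 0 0 0 255", squeeze=20)

```text
clock: 10.88
position: [0.5539, -0.1242, 0.0319]
ee_rot: [-1.289, 1.156, 1.288]
force: [-0.3, -3.7, 1.0]
width: 0.13
```

```bash
python3 go.py .5538 -.1235 .03 96
```

```text
t 10.88 pos [ 0.5539 -0.1242  0.0319] down [ 0.001 -0.    -1.   ] zyaw 96.2 q [-0.105  0.591  0.328  1.928 -0.294  0.668  2.082] F [-0.34 -3.66  1.02] T [-0.66  -0.076  0.006] w 0.13
shift [0.0019 0.     0.0007] turn 0.0035 deg 0.2
```

>>> move_arm(steps="0 0 -0.0005 0.02 255;0 0 -0.0005 0.04 255;0 0 -0.0005 0.06 255;0 0 -0.0005 0.08 255;0 0 -0.0005 0.10 255;0 0 -0.0005 0.12 255", squeeze=45)

```text
clock: 11.38
position: [0.5539, -0.1242, 0.0319]
ee_rot: [-1.2, 1.215, 1.199]
force: [0.3, -2.8, 5.6]
width: 0.128
```

```bash
python3 go.py .5538 -.1235 .03 96
```

```text
t 11.38 pos [ 0.5539 -0.1242  0.0319] down [ 0. -0. -1.] zyaw 89.23 q [-0.128  0.596  0.362  1.93  -0.325  0.672  1.991] F [ 0.27 -2.75  5.64] T [-0.407  0.159  0.24 ] w 0.128
shift [0.0019 0.0001 0.0007] turn -0.1181 deg -6.77
```

>>> move_arm(steps="0 0 -0.0003 0.04 255;0 0 -0.0003 0.08 255;0 0 -0.0003 0.12 255;0 0 -0.0003 0.16 255;0 0 -0.0003 0.20 255;0 0 -0.0003 0.24 255;0 0 -0.0003 0.27 255;0 0 -0.0003 0.30 255;0 0 -0.0003 0.32 255;0 0 -0.0003 0.34 255")

```text
clock: 12.22
position: [0.5539, -0.1243, 0.0319]
ee_rot: [-0.945, 1.355, 0.945]
force: [-0.7, -1.7, 5.5]
width: 0.127
```

```bash
python3 go.py .5538 -.1235 .03 96
python3 - <<'E'
from cell import arm
import cv2,numpy as np
for n in("side",):
    d=arm.get_image(n); np.savez(f"{n}6.npz",**d)
    a,b=(240,190)
    cv2.imwrite(f"pics/{n}6z.png",cv2.resize(d["img"][b:b+150,a:a+200],None,fx=4,fy=4,interpolation=cv2.INTER_CUBIC))
E
python3 go.py
```

```text
t 12.22 pos [ 0.5539 -0.1243  0.0319] down [ 0.  0. -1.] zyaw 69.76 q [-0.193  0.611  0.457  1.935 -0.412  0.687  1.734] F [-0.73 -1.66  5.49] T [-0.39   0.174  0.287] w 0.127
shift [0.0019 0.0004 0.0007] turn -0.458 deg -26.24
t 12.27 pos [ 0.5539 -0.1243  0.0319] down [ 0.  0. -1.] zyaw 69.68 q [-0.193  0.611  0.458  1.936 -0.412  0.687  1.733] F [-0.51 -1.67  6.42] T [-0.268  0.138  0.235] w 0.13
```

View pics/side6z.png

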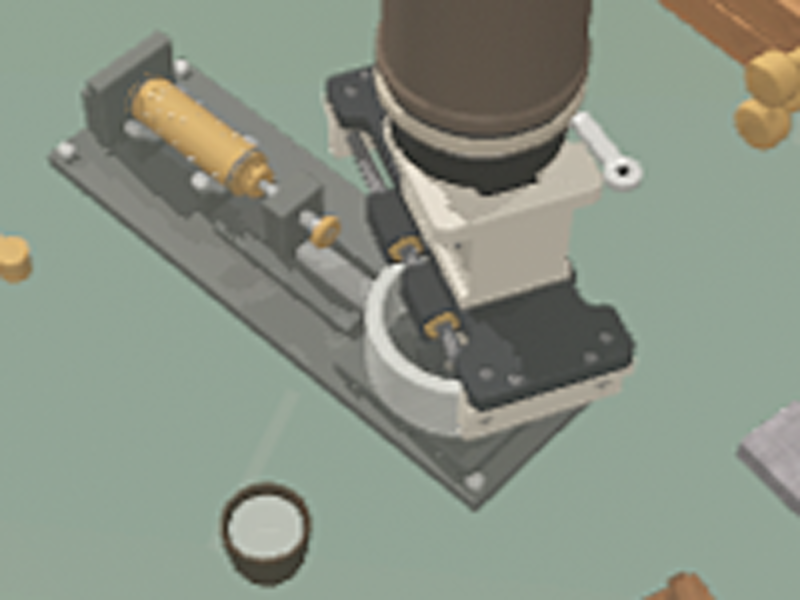

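The pad has advanced to about 1 mm from the cylinder, with the turn at 0.46 rad and the moment steady at 0.24–0.29 N m. I'll go on.

>>> move_arm(steps="0 0 0 0.02 255;0 0 0 0.04 255;0 0 0 0.06 255;0 0 0 0.08 255;0 0 0 0.10 255;0 0 0 0.115 255;0 0 0 0.13 255")

```text
clock: 12.85
position: [0.5539, -0.1244, 0.0319]
ee_rot: [-0.847, 1.399, 0.846]
force: [-0.9, -2.1, 6.1]
width: 0.125
```

```bash
python3 go.py
```

```text
t 12.85 pos [ 0.5539 -0.1244  0.0319] down [ 0.  0. -1.] zyaw 62.33 q [-0.217  0.618  0.494  1.938 -0.444  0.694  1.636] F [-0.89 -2.13  6.06] T [-0.301  0.195  0.283] w 0.125
```

>>> move_arm(steps="0 0 0 0.015 255;0 0 0 0.03 255;0 0 0 0.045 255;0 0 0 0.06 255")

```text
clock: 13.18
position: [0.5539, -0.1244, 0.0319]
ee_rot: [-0.801, 1.418, 0.801]
force: [-1.2, -0.4, 6.8]
width: 0.131
```

```bash
python3 go.py
```

```text
t 13.18 pos [ 0.5539 -0.1244  0.0319] down [ 0.  0. -1.] zyaw 58.9 q [-0.228  0.622  0.511  1.938 -0.46   0.697  1.59 ] F [-1.18 -0.43  6.78] T [-0.324  0.171  0.337] w 0.131
```

>>> move_arm(steps="0 0 0 0.015 255;0 0 0 0.03 255;0 0 0 0.045 255")

```text
clock: 13.43
position: [0.5539, -0.1244, 0.0319]
ee_rot: [-0.766, 1.431, 0.766]
force: [-1.8, -2.6, 5.3]
width: 0.125
```

```bash
python3 go.py
```

```text
t 13.43 pos [ 0.5539 -0.1244  0.0319] down [ 0.  0. -1.] zyaw 56.31 q [-0.236  0.624  0.523  1.939 -0.471  0.7    1.556] F [-1.77 -2.57  5.34] T [-0.32   0.213  0.337] w 0.125
```

>>> move_arm(steps="0 0 0 0.015 255;0 0 0 0.03 255")

```text
clock: 13.6
position: [0.5539, -0.1244, 0.0319]
ee_rot: [-0.743, 1.44, 0.743]
force: [-1.2, -0.8, 6.3]
width: 0.13
```

```bash
python3 go.py
```

```text
t 13.6 pos [ 0.5539 -0.1244  0.0319] down [ 0.  0. -1.] zyaw 54.59 q [-0.241  0.626  0.532  1.94  -0.478  0.702  1.533] F [-1.2  -0.78  6.34] T [-0.42   0.171  0.25 ] w 0.13
```

>>> move_arm(steps="0 0 0 0.015 255;0 0 0 0.03 255")

```text
clock: 13.77
position: [0.5539, -0.1244, 0.0319]
ee_rot: [-0.72, 1.448, 0.72]
force: [-0.2, -1.1, 5.5]
width: 0.129
```

```bash
python3 go.py
```

```text
t 13.77 pos [ 0.5539 -0.1244  0.0319] down [ 0.  0. -1.] zyaw 52.87 q [-0.247  0.628  0.54   1.94  -0.486  0.704  1.51 ] F [-0.18 -1.1   5.48] T [-0.318  0.164  0.312] w 0.129
```

>>> move_arm(steps="0 0 0 0.015 255;0 0 0 0.03 255")

```text
clock: 13.93
position: [0.5539, -0.1244, 0.0319]
ee_rot: [-0.697, 1.456, 0.697]
force: [-1.1, -1.7, 6.3]
width: 0.129
```

```bash
python3 go.py;  python3 - <<'E'
from cell import arm
import cv2,numpy as np
for n in("side","top"):
    d=arm.get_image(n); np.savez(f"{n}7.npz",**d)
    a,b=(240,190)
    cv2.imwrite(f"pics/{n}7z.png",cv2.resize(d["img"][b:b+150,a:a+200],None,fx=4,fy=4,interpolation=cv2.INTER_CUBIC))
E
python3 go.py; python3 cyl.py 7
```

```text
t 13.93 pos [ 0.5539 -0.1244  0.0319] down [ 0.  0. -1.] zyaw 51.16 q [-0.252  0.63   0.548  1.94  -0.494  0.706  1.488] F [-1.13 -1.7   6.33] T [-0.357  0.212  0.325] w 0.129
t 14.03 pos [ 0.5539 -0.1244  0.0319] down [ 0.  0. -1.] zyaw 51.16 q [-0.252  0.63   0.548  1.941 -0.494  0.706  1.488] F [-1.35 -1.47  5.4 ] T [-0.329  0.219  0.229] w 0.13
top7.npz 504 s 0.0004 skew deg -0.8 axis z 0.04 t ends [0.1427 0.2299]
  stop t [0.2016 0.241 ] s mid -0.0005
  pad t [0.141  0.1417]
side7.npz 411 s 0.0012 skew deg -0.74 axis z 0.0401 t ends [0.1423 0.2256]
  stop t [0.2047 0.242 ] s mid -0.0
  pad t [0.1406 0.142 ]
```

View pics/side7z.png

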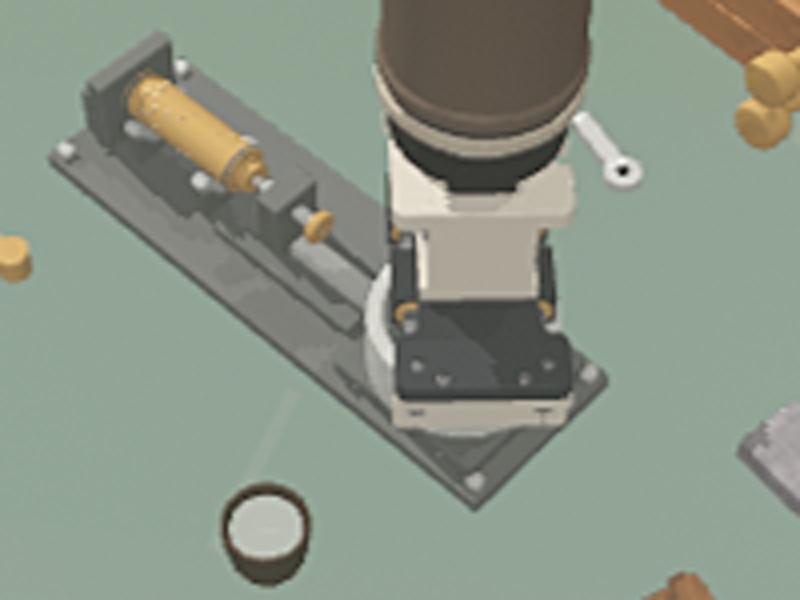

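Side zoom: the pad is behind the cylinder, whose head end at px (135,95) is nearly on the stop. From here I'll take single 0.015 rad steps with a reading after each.

>>> move_arm(steps="0 0 0 0.015 255")

```text
clock: 14.12
position: [0.5539, -0.1244, 0.0319]
ee_rot: [-0.686, 1.459, 0.686]
force: [-0.3, -2.0, 5.3]
width: 0.122
```

```bash
python3 go.py | grep -o "zyaw.*q\|T .*"
```

```text
zyaw 50.35 q
T [-0.358  0.187  0.323] w 0.122
```

>>> move_arm(steps="0 0 0 0.015 255")

```text
clock: 14.2
position: [0.5539, -0.1244, 0.0319]
ee_rot: [-0.674, 1.463, 0.674]
force: [-1.5, -1.3, 6.3]
width: 0.127
```

```bash
python3 go.py | grep -o "zyaw.*q\|T .*"
```

```text
zyaw 49.44 q
T [-0.359  0.225  0.346] w 0.127
```

>>> move_arm(steps="0 0 0 0.015 255")

```text
clock: 14.28
position: [0.5539, -0.1244, 0.0319]
ee_rot: [-0.662, 1.467, 0.662]
force: [0.0, -1.8, 6.2]
width: 0.128
```

```bash
python3 go.py | grep -o "zyaw.*q\|T .*"
```

```text
zyaw 48.58 q
T [-0.336  0.182  0.331] w 0.128
```

>>> move_arm(steps="0 0 0 0.015 255")

```text
clock: 14.37
position: [0.5539, -0.1244, 0.0319]
ee_rot: [-0.651, 1.471, 0.651]
force: [-0.2, -2.5, 6.4]
width: 0.128
```

```bash
python3 go.py | grep -o "zyaw.*q\|T .*"
```

```text
zyaw 47.72 q
T [-0.418  0.234  0.302] w 0.128
```

>>> move_arm(steps="0 0 0 0.015 255")

```text
clock: 14.45
position: [0.5539, -0.1244, 0.0319]
ee_rot: [-0.639, 1.474, 0.639]
force: [-1.1, -1.0, 6.7]
width: 0.126
```

```bash
python3 go.py | grep -o "zyaw.*q\|T .*"
```

```text
zyaw 46.86 q
T [-0.404  0.187  0.346] w 0.126
```

>>> move_arm(steps="0 0 0 0.015 255")

```text
clock: 14.53
position: [0.5539, -0.1244, 0.0319]
ee_rot: [-0.627, 1.478, 0.627]
force: [-1.1, -0.9, 5.8]
width: 0.124
```

```bash
python3 go.py | grep -o "zyaw.*q\|T .*"
```

```text
zyaw 46.0 q
T [-0.349  0.188  0.354] w 0.124
```

>>> move_arm(steps="0 0 0 0.015 255")

```text
clock: 14.62
position: [0.5539, -0.1244, 0.0319]
ee_rot: [-0.616, 1.481, 0.616]
force: [-0.8, -1.1, 5.5]
width: 0.124
```

```bash
python3 go.py | grep -o "zyaw.*q\|T .*"
```

```text
zyaw 45.14 q
T [-0.365  0.181  0.372] w 0.124
```

>>> move_arm(steps="0 0 0 0.015 255")

```text
clock: 14.7
position: [0.5539, -0.1244, 0.0319]
ee_rot: [-0.604, 1.485, 0.604]
force: [-1.2, -1.5, 6.1]
width: 0.128
```

```bash
python3 go.py | grep -o "zyaw.*q\|T .*"
```

```text
zyaw 44.29 q
T [-0.434  0.239  0.423] w 0.128
```

>>> move_arm(steps="0 0 0 0.015 255")

```text
clock: 14.78
position: [0.5539, -0.1244, 0.0319]
ee_rot: [-0.593, 1.488, 0.593]
force: [-0.8, -0.9, 5.7]
width: 0.127
```

```bash
python3 go.py | grep -o "zyaw.*q\|T .*"
```

```text
zyaw 43.43 q
T [-0.431  0.266  0.36 ] w 0.127
```

>>> move_arm(steps="0 0 0 0.015 255")

```text
clock: 14.87
position: [0.5539, -0.1244, 0.0319]
ee_rot: [-0.581, 1.491, 0.581]
force: [-0.9, -0.8, 5.6]
width: 0.128
```

```bash
python3 go.py | grep -o "zyaw.*q\|T .*"
```

```text
zyaw 42.57 q
T [-0.408  0.215  0.393] w 0.128
```

>>> move_arm(steps="0 0 0 0.015 255")

```text
clock: 14.95
position: [0.5539, -0.1244, 0.0319]
ee_rot: [-0.57, 1.494, 0.569]
force: [-1.6, -1.5, 6.4]
width: 0.132
```

```bash
python3 go.py | grep -o "zyaw.*q\|T .*"
```

```text
zyaw 41.71 q
T [-0.403  0.238  0.455] w 0.132
```

```bash
cat > fit.py <<'E'
import numpy as np
from scipy.optimize import least_squares
D=np.array([(62.33,.283),(58.9,.337),(56.31,.337),(52.87,.312),(51.16,.325),(50.35,.323),(49.44,.346),(48.58,.331),(47.72,.302),(46.86,.346),(46,.354),(45.14,.372),(44.29,.423),(43.43,.36),(42.57,.393),(41.71,.455)]+[tuple(map(float,a.split(","))) for a in __import__("sys").argv[1:]])
D=D[1:]
f=lambda p:p[0]+112*.014*np.radians(np.maximum(0,p[1]-D[:,0]))-D[:,1]
for a0 in np.arange(42,52,1.):
    o=least_squares(f,[.325,a0]); print(a0,o.x.round(3),"rms",np.sqrt((o.fun**2).mean()).round(4),"F now",(112*np.radians(o.x[1]-D[-1,0])).round(1))
# profile
for a in np.arange(43.5,48.6,.5):
    k=1.568*np.radians(np.maximum(0,a-D[:,0])); b=(D[:,1]-k).mean(); print(a,"b",b.round(3),"sse",((D[:,1]-k-b)**2).sum().round(5),"F",(112*np.radians(a-D[-1,0])).round(1))
E
python3 fit.py
```

```text
42.0 [ 0.331 45.96 ] rms 0.0223 F now 8.3
43.0 [ 0.331 45.96 ] rms 0.0223 F now 8.3
44.0 [ 0.331 45.96 ] rms 0.0223 F now 8.3
45.0 [ 0.331 45.96 ] rms 0.0223 F now 8.3
46.0 [ 0.329 46.197] rms 0.0222 F now 8.8
47.0 [ 0.329 46.197] rms 0.0222 F now 8.8
48.0 [ 0.329 46.197] rms 0.0222 F now 8.8
49.0 [ 0.329 46.197] rms 0.0222 F now 8.8
50.0 [ 0.329 46.197] rms 0.0222 F now 8.8
51.0 [ 0.329 46.197] rms 0.0222 F now 8.8
43.5 b 0.349 sse 0.01517 F 3.5
44.0 b 0.347 sse 0.01332 F 4.5
44.5 b 0.343 sse 0.0115 F 5.5
45.0 b 0.34 sse 0.00951 F 6.4
45.5 b 0.335 sse 0.00799 F 7.4
46.0 b 0.331 sse 0.00747 F 8.4
46.5 b 0.325 sse 0.00761 F 9.4
47.0 b 0.32 sse 0.00892 F 10.3
47.5 b 0.313 sse 0.01112 F 11.3
48.0 b 0.306 sse 0.01486 F 12.3
48.5 b 0.299 sse 0.0201 F 13.3
```

>>> move_arm(steps="0 0 0 0.015 255")

```text
clock: 15.03
position: [0.5539, -0.1244, 0.0319]
ee_rot: [-0.558, 1.498, 0.558]
force: [-1.6, -1.7, 6.0]
width: 0.128
```

```bash
python3 go.py | grep -o "zyaw.*q\|T .*"
```

```text
zyaw 40.86 q
T [-0.434  0.196  0.498] w 0.128
```

>>> move_arm(steps="0 0 0 0.012 255")

```text
clock: 15.12
position: [0.5539, -0.1244, 0.0319]
ee_rot: [-0.549, 1.5, 0.549]
force: [-1.4, -2.5, 6.5]
width: 0.124
```

```bash
python3 go.py | grep -o "zyaw.*q\|T .*"
```

```text
zyaw 40.17 q
T [-0.468  0.261  0.439] w 0.124
```

```bash
python3 fit.py 40.86,.498 40.17,.439 | tail -13;python3 - <<'E'
from cell import arm
import cv2,numpy as np
s=arm.observe(); print(s["ft_torque"])
d=arm.get_image("top"); np.savez("top8.npz",**d); s=arm.observe(); print(s["clock"],s["ft_torque"])
d=arm.get_image("side"); np.savez("side8.npz",**d); s=arm.observe(); print(s["clock"],s["ft_torque"])
E
python3 cyl.py 8
```

```text
50.0 [ 0.329 46.053] rms 0.0252 F now 11.5
51.0 [ 0.329 46.053] rms 0.0252 F now 11.5
43.5 b 0.354 sse 0.02068 F 6.5
44.0 b 0.35 sse 0.0176 F 7.5
44.5 b 0.345 sse 0.01499 F 8.5
45.0 b 0.341 sse 0.0126 F 9.4
45.5 b 0.335 sse 0.01105 F 10.4
46.0 b 0.329 sse 0.01078 F 11.4
46.5 b 0.323 sse 0.0114 F 12.4
47.0 b 0.316 sse 0.0134 F 13.4
47.5 b 0.309 sse 0.01644 F 14.3
48.0 b 0.301 sse 0.02112 F 15.3
48.5 b 0.293 sse 0.0274 F 16.3
[-0.46764967  0.26107324  0.43896785]
15.1667 [-0.33244463  0.27294326  0.41050846]
15.2167 [-0.42267427  0.25782531  0.38562668]
top8.npz 498 s 0.0006 skew deg -0.17 axis z 0.04 t ends [0.1427 0.2294]
  stop t [0.2029 0.2411] s mid -0.0003
  pad t [0.142 0.142]
side8.npz 405 s 0.0011 skew deg -0.24 axis z 0.0404 t ends [0.1428 0.2262]
  stop t [0.2017 0.2418] s mid 0.0004
  pad t [0.1416 0.1416]
```

The fit puts contact at a yaw of 46.05°, which gives about 11.5 N now (±1.5 N). I'll dwell, release and lift straight out.

>>> move_arm(steps="0 0 0 0 255;0 0 0 0 255;0 0 0 0 255;0 0 0 0 240;0 0 0 0 220;0 0 0 0 205;0 0 0 0 196;0 0 0 0 196;0 0 0 0 196")

```text
clock: 15.97
position: [0.5536, -0.1242, 0.0315]
ee_rot: [-0.549, 1.5, 0.55]
force: [-1.0, 0.9, -0.4]
width: 0.228
```

```bash
python3 go.py
```

```text
t 15.97 pos [ 0.5536 -0.1242  0.0315] down [-0.  0. -1.] zyaw 40.24 q [-0.286  0.644  0.601  1.944 -0.541  0.72   1.343] F [-0.98  0.89 -0.39] T [-0.089 -0.013  0.035] w 0.228
```

>>> move_arm(steps="-0.01 0 0 0 196;-0.03 0 0 0 196;-0.06 0 0 0 196;-0.1 0 0 0 196;-0.14 0 0 0 196;-0.17 0 0 0 196;-0.17 0 0 0 196")

```text
clock: 16.55
position: [0.5566, -0.1262, 0.2085]
ee_rot: [-0.551, 1.492, 0.545]
force: [0.8, -0.3, 0.3]
width: 0.228
```

```bash
python3 go.py .40 .05 .21 40
```

```text
t 16.55 pos [ 0.5566 -0.1262  0.2085] down [ 0.009 -0.001 -1.   ] zyaw 40.18 q [-0.422  0.425  0.777  1.786 -0.341  1.06   1.179] F [ 0.76 -0.34  0.35] T [-0.096  0.007 -0.019] w 0.228
shift [-0.0031  0.2356 -0.0059] turn 0.0032 deg 0.18
```

```bash
python3 go.py .51 -.30 .21 40
```

```text
t 16.55 pos [ 0.5566 -0.1262  0.2085] down [ 0.009 -0.001 -1.   ] zyaw 40.18 q [-0.422  0.425  0.777  1.786 -0.341  1.06   1.179] F [ 0.76 -0.34  0.35] T [-0.096  0.007 -0.019] w 0.228
shift [-0.0018 -0.1028 -0.1477] turn 0.0032 deg 0.18
```

>>> move_arm(steps="0 -0.1 -0.15 0 196;0 -0.1 -0.15 0 196;0 -0.1 -0.15 0 196;0 -0.1 -0.15 0 196;0 -0.1 -0.15 0 196;0 -0.1 -0.15 0 196;0 -0.1 -0.15 0 196;0 -0.1 -0.15 0 196")

```text
clock: 17.22
position: [0.5043, -0.2964, 0.2016]
ee_rot: [-0.55, 1.5, 0.551]
force: [-1.3, 0.8, -0.0]
width: 0.232
```

```bash
python3 - <<'E'
from cell import arm
import cv2,numpy as np
for n in("side","top"):
    d=arm.get_image(n); np.savez(f"{n}9.npz",**d)
    a,b=(240,190) if n=="side" else(230,190)
    cv2.imwrite(f"pics/{n}9z.png",cv2.resize(d["img"][b:b+150,a:a+200],None,fx=4,fy=4,interpolation=cv2.INTER_CUBIC))
    cv2.imwrite(f"pics/{n}9.png",d["img"])
E
python3 go.py; python3 cyl.py 9
python3 - <<'E'
from h import *
d=load("top9.npz");P=cloud(d);x,y,z=P[...,0],P[...,1],P[...,2]
m=(np.hypot(x-.5539,y+.1234)<.032)&(z>.050)&(z<.062);q=P[m]
w,v=np.linalg.eigh(np.cov(q[:,:2].T)); print("bar n",m.sum(),"ang",np.degrees(np.arctan2(v[1,1],v[0,1])).round(2),cv2.minAreaRect(q[:,:2].astype(np.float32)*1000))
E
```

```text
t 17.32 pos [ 0.5047 -0.2959  0.2015] down [-0.     0.001 -1.   ] zyaw 40.4 q [-0.093  0.465  0.772  1.75  -0.365  1.075  1.507] F [ 0.56 -0.46  0.11] T [-0.009  0.021  0.044] w 0.233
top9.npz 510 s 0.0003 skew deg -0.19 axis z 0.0401 t ends [0.1427 0.2295]
  stop t [0.2025 0.2412] s mid -0.0003
  pad t [0.142 0.142]
side9.npz 407 s 0.001 skew deg -0.29 axis z 0.0404 t ends [0.1424 0.2258]
  stop t [0.2029 0.2416] s mid 0.0
  pad t [0.1415 0.1415]
bar n 134 ang 130.65 ((553.788818359375, -123.31611633300781), (12.031793594360352, 42.98604202270508), 40.34829330444336)
```

View pics/top9.png

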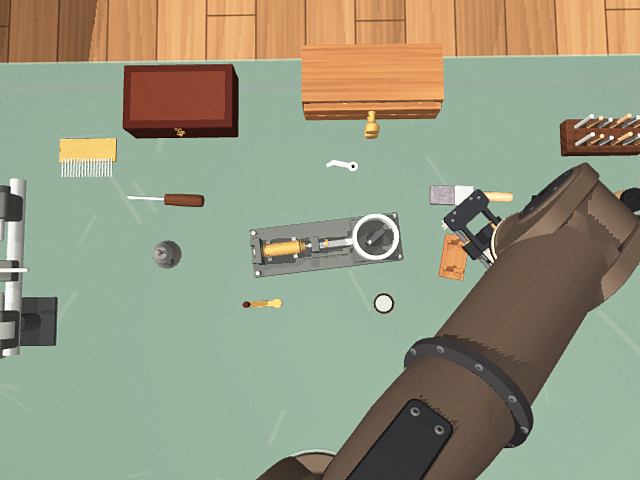

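View pics/side9z.png

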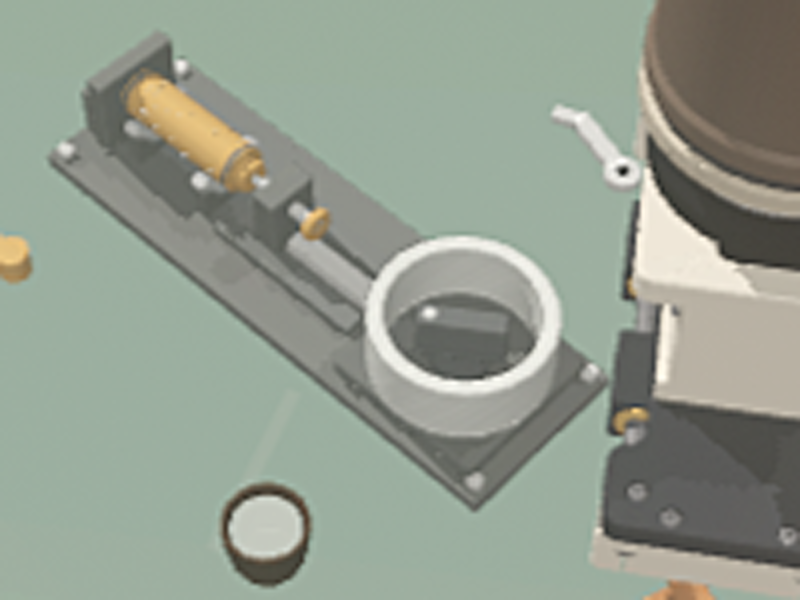

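The top view shows the cylinder, px (262,250)–(304,247), against the stop and held by the pad. The knob bar stands at 130.5°, matching the tool yaw at release, so the knob did not spring back. All the bystanders are where they started. Handing in.

```bash
python3 -c "
from cell import arm
arm.sign_off(); print(arm.observe()['clock'])"
```

```text
the job is handed in; nothing more can be done
the job is handed in; nothing more can be done
```

The cylinder is in the cradle, pushed up against the head stop and clamped at an estimated 11.5 N, give or take 1.5 N. I handed the job in at about 17.3 s, and no verdict was reported.

**What I did:** I picked the brass cylinder from its stand and laid it in both V-rests. I let go, gripped the knob bar inside the well and turned it about 0.98 rad clockwise. The last part was in steps of about 0.015 rad, reading the moment after each. Then I opened the fingers, lifted straight out and moved the arm aside.

**Last checks:**
- **Position:** both cameras put the cylinder's axis 40 mm above the bench, within about 1 mm sideways and 0.3° of the cradle axis. In the top view its end is on the stop.
- **Knob:** the bar stayed at the angle where I released it, within about 0.3°.
- **Robot and bench:** wrist forces were near zero after release, so the arm touches nothing. The bystanders I could see looked unmoved; I did not measure them.

**What was uncertain or disagreed:**
- **Clamping force:** this comes from a fit to noisy moment readings (about 0.025 N m scatter, or nearly 2 N). The force itself was never read directly.
- **Cameras:** the side camera was off by about 3 mm against the robot's own pose. I used the top camera for absolute positions.
- **Cylinder end in the side view:** it read about 3 mm short of the stop, as it had before clamping. I put that down to the mask, so only the top view and the moment rise confirm the contact.

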